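Key the drive pulley onto the feed gearbox shaft

TASK

Put the short square key into the slot in the gearbox shaft so that it lies flat on the bottom of the slot, then slide the toothed pulley onto the shaft, turning it by feel until the keyway in its hub slips over the key, fully home against the collar, and let go. Work gently: do not force or jam the key or the pulley, and leave the other things on the bench where they are.

Things in the scene. Friction and masses are not known exactly. Their poses are not given: they have to be found in the camera images.
- key_center (a point): the right key: a plain steel bar of square section, 8 x 8 mm and 24 mm long, lying flat on the plywood board (top 15 mm above the bench) between two other small steel parts; the point is its centre, x runs along its length, z up. It is the same on all faces and either way round
- slot (a point): the closed-ended slot (keyseat) milled in the top of the 28 mm steel shaft: 28 mm long, 9.6 mm wide; the point is the middle of its flat floor, which lies 10.5 mm from the shaft's axis; x runs along the shaft away from its free end (towards the gearbox), z points out of the slot. The shaft surface is 14 mm from the axis, so the slot is 3.5 mm deep and a seated key stands 4.5 mm proud
- shaft_end (a point): centre of the free end of the horizontal shaft, on its axis, 90 mm above the bench; x points along the axis into the gearbox. The end is bevelled (radius 11 mm at the tip, 14 mm from 4 mm on). From this end along x: slot from 23 to 51 mm, collar face (44 mm diameter) at 52 mm, front face of the gearbox at 64 mm. The green gearbox, 140 mm wide and 112 mm high with a 12 mm high brass cap on it 52 mm or more behind that face, is fixed to the bench
- home (a point): on the shaft's axis, where the centre of the pulley lies when it is fully home against the collar, 37 mm from the free end; x runs along the axis into the gearbox, z towards the slot's side
- shaft (a joint): turn of the shaft about its axis (rad): 0 has the slot straight up, positive is a right-handed turn about the axis pointing into the gearbox. It turns stiffly (about 0.35 N m) between -0.6 and 0.6 and stays where it is left. Shaft, hub and key are lightly oiled steel
- pulley_center (a point): slip-clutch belt pulley: aluminium toothed rim (64 mm outside, 16 teeth with 7 mm flat tops: one up, one down, one on each side), 30 mm wide, around a dark steel hub of 47 mm; 0.17 to 0.31 kg. It stands on its rim in a wooden cradle, centre 44 mm above the bench. The point is the bore's centre, x the bore's axis (either end may go first), z points to the rim's top tooth
- pulley: same pulley, origin 32 mm below its centre. Hub: bore 30 mm, through keyway 11.2 mm wide, roof 21 mm from the axis. The hub turns with the rim (clutch slips at 0.8 N m) but has slipped: its keyway lies up to 0.35 rad either side of the rim's z, an angle not measured. Feel for it: turn the pulley, bearing lightly on the key's end, until the keyway slips over the key
- key: the right key; origin at the centre of its underside
- gearbox: the fixed green gearbox with its shaft; origin on the bench below the middle of its front face; the shaft points to its -x and has its axis at z = 90 mm
- cradle: wooden cradle, fixed: base 75 x 100 x 12 mm, origin under its middle, two ridges 12 mm wide and 6 mm high along its x, 22.5 mm either side of the middle; the pulley stands between them with its axis along the cradle's x
- board: plywood board, fixed, 130 x 190 x 15 mm, origin under its middle
- long_key: bystander: larger square bar, 10 x 10 x 50 mm, lying on the board; origin at the centre of its underside
- dowel: bystander: round steel pin 10 mm in diameter, 24 mm high, standing on the board; origin at its foot
- dish_a: bystander: glass dish 84 mm wide, 42 mm high; origin at its foot
- dish_b: bystander: another glass dish, 84 mm wide, 42 mm high; origin at its foot
- punch: bystander: dark steel cylinder 20 mm in diameter, 55 mm high, standing; origin at its foot
- washer: bystander: brass washer 32 mm in diameter, 4 mm thick, flat on the bench; origin at its underside
- jar: bystander: glass jar with a brass lid, 66 mm in diameter, 75 mm high; origin at its foot
- wrench: bystander: spanner 160 mm long, lying on the bench; origin at the middle of its underside

How it is judged:
By the outcome, as a careful person would: the job done as asked, in the order asked, and still so for the second after the job is handed in, with the robot touching nothing.
It also fails if it takes over 72 s, if anything falls off the work surface, if the arm or the gripper's body presses on something with over 40 N, if the wrist force passes 120 N, or if a joint passes its speed limit or range.

ROBOT

A 7-joint arm with a two-finger parallel gripper is mounted at the origin on the work surface. World frame = base frame: x ahead of the robot, y to its left, z up, the work surface at z = 0. Lengths are in m, angles in rad, forces in N, time in s.
With the tool pointing down it reaches from about 0.4 to 0.875 m from the base axis. Payload 4.4 kg.
Tool frame: the origin (TCP) lies midway between the tips of the shut fingers; the grasp point (between the pads) lies env.grasp_offset behind it (env.grasp_offset is the distance from the TCP to the grasp point, in m); z points along the fingers, y is the line along which they close (so a half turn about z gives the same grasp; the last joint's range is limited). The gripper opens to 85 mm and grips with 20 to 120 N. Pads are 22 mm wide; open, the fingers measure 114 mm over their backs; the gripper's body (76 mm by 85 mm) begins 54 mm behind the grasp point. The pads swing forward as they close: fully open they stand 13 mm farther back than shut.
Start: joints at [-0.066, 0.628, 0.038, 1.517, -0.027, 0.996, -0.02], TCP at [0.65, 0, 0.231] pointing down, gripper open.
Joint ranges: [-3.06, 3.06], [-0.37, 2.12], [-1.25, 1.32], [0.18, 2.47], [-1.1, 4.24], [0.23, 1.98], [-2.94, 2.94]. Speed limits (rad/s): [2.57, 2.57, 3.14, 3.14, 3.14, 3.14, 3.14].

INTERFACE

Orientations are given as a unit quaternion [x, y, z, w].
In Python, from workcell import env gives the robot as it stands.
- The arm moves only by the tool send_rows, never from a script. Its argument "plan" is a list of rows, each a list of 5 numbers: the closure, from 0 (fully open) to 1 (shut), then the shift along the tool's x, y, z in cm, then the turn about the tool's z in rad. A call has 1 to 8 rows; each row is the pose to reach, as a shift and turn from the pose commanded when the call began, along the tool's axes at that moment; what a row does not reach only later rows make up. A row lasts 1/8 s, in which the tool goes at most 62.5 mm and 10.7 degrees, less where a joint would pass 70% of its speed; a pose out of reach is approached as far as the arm can. A call with a gripper value outside its range is refused whole. The fingers move at their own pace and stop on an object; "squeeze" is the grip in N (left out, the last holds). Time passes only in rows, so rows that repeat a pose let the fingers close. It gives the time, the measured TCP pose, the force, the opening and the grip force at its end, in the units of the state.
- env.state(): the state, without advancing time (a new reading comes with each control period).
- env.snapshot(name): name is "scene" or "side" or "wrist"; returns a dict with "image" (384x512x3 uint8, blue, green, red), "fov_y" (degrees; the focal length in pixels is half the picture's height over the tangent of half this angle, whatever the lens; pixels are square), "cx", "cy" (the principal point, pixels), "camera_from_world" (4x4, takes a point from world to camera coordinates); the wrist camera has in their place "mount" (4x4, takes a point from camera to tool coordinates, whose origin is the TCP and whose axes are the flange's). Camera axes: x right, y down, z forward; pixel columns grow to the right and rows downward; lengths in m; the calibration is good to about 2 mm. A picture is of the moment at which its call begins: read the wrist's pose just before it. There is no depth.
- env.finish_job(): hands the job in; it is judged then, once.
The state is a dict: "t": time; "joint_positions": joint angles; "joint_velocities": joint speeds; "effort": joint torques, N m; "eef_pos": TCP position; "orientation": TCP orientation; "contact_force": force on the tool from outside, world axes, zero at the start; "moment": the same for the moment, N m; "finger_gap": finger opening in m; "finger_force": force on a finger pad.
Only numpy, scipy, OpenCV 4.12 (cv2) and the standard library are available. Lean on these libraries where they do the work, as an engineer would, in place of code of your own. Each camera call takes 0.05 s, during which the arm holds its last target. There are 200 camera calls.

## Working session

There is one attempt and no reset: what is moved stays moved. The work goes in short steps, Python scripts to look and compute and a tool call to move; the robot and the scene stay as the last step left them, time stands still between calls to the robot, and variables do not carry over. Pictures are saved under pics/ and viewed, at most 10 in all, crops included, and the job is handed in when it is done.

Besides the shell and the picture viewer there is one more tool, called after "Call:" as name([rows], argument=value, ...), one row to a line, values as JSON. send_rows: Moves the arm, as the interface text tells. Its arguments: {"type":"object","properties":{"plan":{"type":"array"},"squeeze":{"type":"number"}},"required":["plan"]}

```bash
ls; mkdir -p pics; cat > h.py <<'E'
import numpy as np, cv2
from scipy.spatial.transform import Rotation as R
from workcell import env
def cam(name):
    st=env.state(); s=env.snapshot(name); im=s['image']
    f=im.shape[0]/2/np.tan(np.radians(s['fov_y'])/2)
    K=np.array([[f,0,s['cx']],[0,f,s['cy']],[0,0,1]])
    if 'mount' in s:
        T=np.eye(4);T[:3,:3]=R.from_quat(st['orientation']).as_matrix();T[:3,3]=st['eef_pos']
        W=T@np.array(s['mount'])
    else: W=np.linalg.inv(s['camera_from_world'])
    return im,K,W
def ray(K,W,px):
    d=W[:3,:3]@np.linalg.solve(K,[px[0],px[1],1.]); return W[:3,3],d
def onz(K,W,px,z):
    o,d=ray(K,W,px); return o+d*(z-o[2])/d[2]
def proj(K,W,p):
    c=np.linalg.inv(W)@np.r_[p,1]; q=K@c[:3]; return q[:2]/q[2]
E
python3 - <<'E'
from h import *
for n in ['scene','side','wrist']:
    im,K,W=cam(n); cv2.imwrite(f'pics/{n}0.png',im); np.savez(f'pics/{n}0.npz',K=K,W=W); print(n,W.round(3).tolist(),K[0,0])
a=np.vstack([cv2.imread('pics/%s0.png'%n)  for n in ['scene']])
print({k:(np.round(v,3).tolist()) for k,v in env.state().items()},env.grasp_offset)
E
```

```text
pics
scene [[0.163, 0.853, -0.496, 1.154], [0.987, -0.139, 0.087, -0.126], [0.005, -0.504, -0.864, 1.246], [0.0, 0.0, 0.0, 1.0]] 386.3141681508484
side [[0.697, -0.403, 0.594, -0.072], [-0.717, -0.374, 0.588, -0.581], [-0.015, -0.836, -0.549, 0.627], [0.0, 0.0, 0.0, 1.0]] 356.12097943642885
wrist [[1.0, 0.001, -0.001, 0.649], [0.0, -0.95, -0.311, 0.08], [-0.002, 0.311, -0.95, 0.373], [0.0, 0.0, 0.0, 1.0]] 269.31870300860777
{'t': 0.15, 'joint_positions': [-0.066, 0.629, 0.038, 1.518, -0.027, 0.996, -0.02], 'joint_velocities': [0.001, -0.002, 0.001, -0.003, -0.001, 0.0, 0.001], 'effort': [0.002, -56.38, 1.228, -19.365, 0.011, 0.007, -0.0], 'eef_pos': [0.65, 0.0, 0.231], 'orientation': [0.707, 0.707, -0.001, -0.001], 'contact_force': [0.786, 0.905, 0.361], 'moment': [0.007, -0.015, 0.061], 'finger_force': 0.0, 'finger_gap': 0.086} 0.0187
```

View pics/scene0.png

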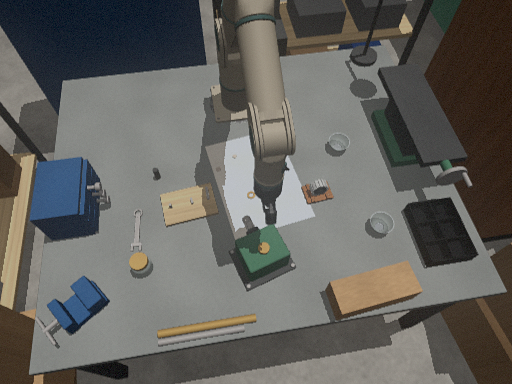

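View pics/side0.png

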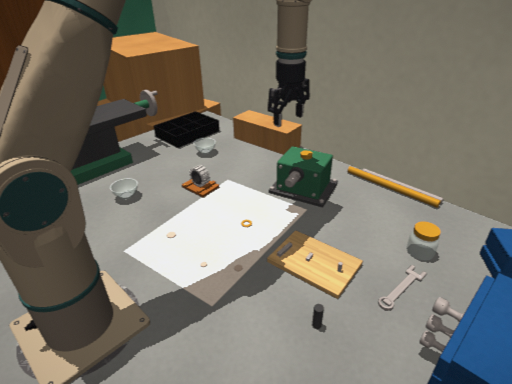

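```bash
python3 - <<'E'
from h import *
def L(n): d=np.load(f'pics/{n}0.npz'); return d['K'],d['W']
S,D=L('scene'),L('side')
for nm,s,z in [('cap',(264,248),.124),('board',(188,205),.015),('shaftend',(248,225),.1),('cradle',(318,192),.012),('pulleytop',(319,183),.07),('b1',(170,206),.02),('b2',(193,203),.02),('b3',(208,197),.02),('jar',(140,262),.07),('dishb',(380,225),.03),('disha',(338,143),.03)]:
    print(nm,'scene',onz(*S,s,z)[:2].round(3))
for nm,s,z in [('cap',(307,155),.124),('shaftend',(291,181),.09),('longkey',(284,247),.02),('key',(309,257),.02),('dowel',(340,268),.027),('punch',(318,316),.03),('cradle',(201,187),.012),('pulleyc',(202,177),.044)]:
    print(nm,'side',onz(*D,s,z)[:2].round(3))
E
```

```text
cap scene [ 0.726 -0.014]
board scene [ 0.478 -0.244]
shaftend scene [ 0.63  -0.049]
cradle scene [0.5   0.232]
pulleytop scene [0.495 0.228]
b1 scene [ 0.475 -0.307]
b2 scene [ 0.476 -0.225]
b3 scene [ 0.46  -0.169]
jar scene [ 0.688 -0.405]
dishb scene [0.671 0.407]
disha scene [0.307 0.359]
cap side [ 0.713 -0.026]
shaftend side [ 0.609 -0.051]
longkey side [ 0.446 -0.166]
key side [ 0.46  -0.232]
dowel side [ 0.474 -0.309]
punch side [ 0.331 -0.35 ]
cradle side [0.486 0.214]
pulleyc side [0.496 0.216]
```

View pics/wrist0.png

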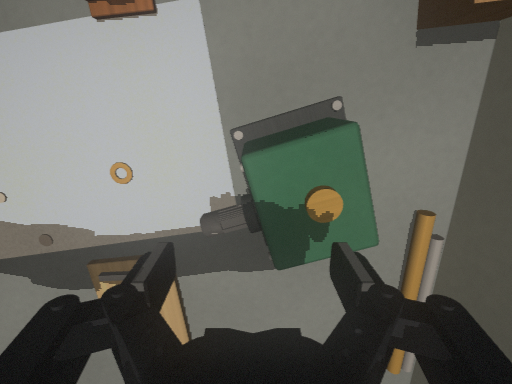

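Call:
send_rows([
  [0,-2.5,-2.5,2,0.19],
  [0,-2.5,-2.5,3,0.25],
  [0,-2.5,-2.5,3,0.25],
  [0,-2.5,-2.5,3,0.25],
])

```text
t: 0.65
eef_pos: [0.6255, -0.0244, 0.2016]
orientation: [0.789, 0.614, 0.0, 0.0]
contact_force: [-0.4, -0.2, -0.3]
finger_gap: 0.0852
finger_force: 0.0
```

```bash
python3 - <<'E'
from h import *
im,K,W=cam('wrist'); np.savez('pics/w1.npz',K=K,W=W); cv2.imwrite('pics/w1.png',im)
st=env.state(); M=R.from_quat(st['orientation']).as_matrix(); print(st['t'],st['eef_pos'],M.round(3).tolist())
p=proj(K,W,[.62,-.05,.09]); print(p)
x,y=int(p[0]),int(p[1]); x0=max(0,x-80);y0=max(0,y-80)
c=im[y0:y0+150,x0:x0+190]; print(x0,y0)
cv2.imwrite('pics/w1c.png',cv2.resize(c,None,fx=4,fy=4,interpolation=cv2.INTER_CUBIC))
E
```

```text
0.7 [ 0.62561194 -0.02441037  0.20175332] [[0.246, 0.969, 0.001], [0.969, -0.246, 0.0], [0.001, 0.001, -1.0]]
[253.24633589 212.78959982]
173 132
```

View pics/w1c.png

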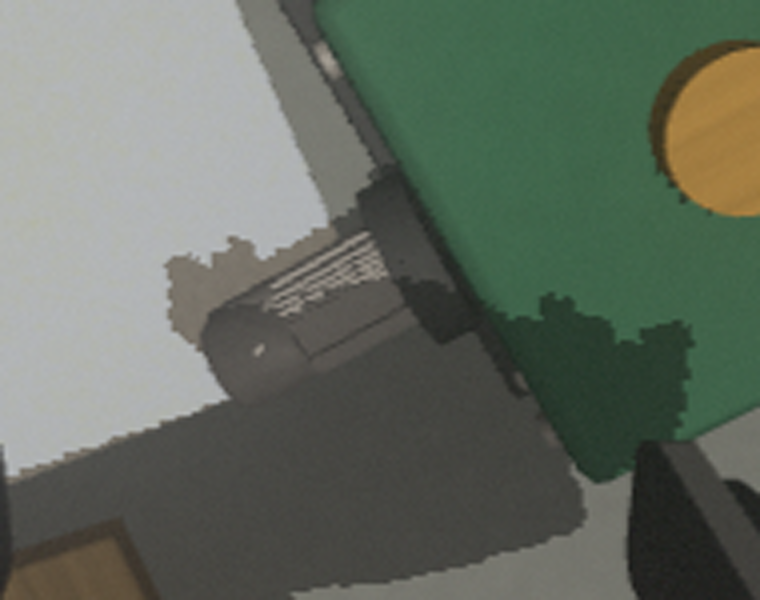

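Call:
send_rows([
  [0,-4,3,2,-0.18],
  [0,-8,6.5,4,-0.36],
  [0,-8,6.5,5,-0.5],
  [0,-8,6.5,5,-0.5],
  [0,-8,6.5,5,-0.5],
])

```text
t: 1.32
eef_pos: [0.6688, -0.1173, 0.1521]
orientation: [0.614, 0.79, 0.001, 0.0]
contact_force: [0.3, 0.6, 0.6]
finger_gap: 0.0856
finger_force: 0.0
```

```bash
python3 - <<'E'
from h import *
im,K,W=cam('wrist'); np.savez('pics/w2.npz',K=K,W=W); cv2.imwrite('pics/w2.png',im)
st=env.state(); print(st['t'],st['eef_pos'])
g=cv2.convertScaleAbs(im,alpha=1.9,beta=0)
x0,y0=130,10
cv2.imwrite('pics/w2c.png',cv2.resize(g[y0:y0+190,x0:x0+260],None,fx=3,fy=3,interpolation=cv2.INTER_CUBIC))
E
```

```text
1.375 [ 0.66881027 -0.11725409  0.15230281]
```

View pics/w2c.png

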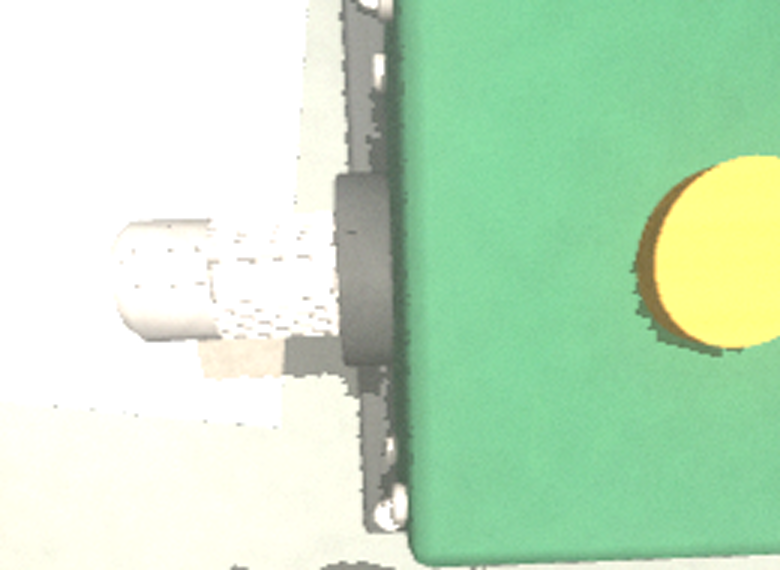

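```bash
python3 - <<'E'
from h import *
im=cv2.imread('pics/w2.png'); x0,y0=162,68
c=im[y0:y0+76,x0:x0+100]
a=cv2.resize(c,None,fx=7,fy=7,interpolation=cv2.INTER_NEAREST)[:266*2]
im1=cv2.imread('pics/w1.png')[200:238,215:290]
g=cv2.cvtColor(c,cv2.COLOR_BGR2GRAY)
print(g[20:66:2,20:54:2])
b=cv2.resize(cv2.convertScaleAbs(c,alpha=1,beta=0),None,fx=8,fy=7.8)
cv2.imwrite('pics/w2d.png',b[:600,:800])
d=np.load('pics/w2.npz');K,W=d['K'],d['W']
hsv=cv2.cvtColor(im,cv2.COLOR_BGR2HSV)
m=((hsv[...,0]>55)&(hsv[...,0]<85)&(hsv[...,1]>70)&(hsv[...,2]>70)).astype(np.uint8)
# left edge of green per row
rows=np.arange(20,190,5); pts=[]
for r in rows:
    xs=np.where(m[r,240:300])[0]
    if len(xs): pts.append((240+xs[0],r))
P=np.array([onz(K,W,p,.112)[:2] for p in pts]); 
vx,vy,px,py=cv2.fitLine(P.astype(np.float32),cv2.DIST_HUBER,0,.01,.01).ravel(); print('face dir deg',np.degrees(np.arctan2(vy,vx)),'pt',px,py)
ys=np.where(m[:,330])[0]; print('bottom green row at col330',ys.max(), onz(K,W,(330,ys.max()),.112))
ys=np.where(m[:,290])[0]; print(ys.max(), onz(K,W,(290,ys.max()),.112), ys.min())
for q in [(169.5,103),(162+8,103)]: print(onz(K,W,q,.09))
E
```

```text
[[143 145 139 138 138 139 140 139 132 129 170 170 168 157 124 139 171]
 [148 148 150 147 143 142 144 147 150 172 173 172 173 112 131 172 173]
 [154 152 154 155 153 149 137 151 150 173 173 172 173 171 173 173 173]
 [160 159 157 158 159 159 156 151 153 174 175 172 173 172 172 173 171]
 [162 161 163 160 162 161 161 155 149 128 127 173 174 160 111 111 110]
 [165 165 167 166 165 168 165 161 150 126 172 172 174 174 174 173 172]
 [163 166 170 169 170 171 170 166 158 136 175 174 174 174 172 173 172]
 [163 166 169 170 169 174 172 172 161 126 173 172 174 172 174 171 173]
 [165 168 170 171 171 171 163 111 127 116 174 174 174 172 173 172 173]
 [160 160 163 164 166 166 166 167 163 123 173 174 173 174 172 174 173]
 [154 156 159 158 159 161 161 160 155 110 174 173 173 175 171 172 173]
 [149 150 152 153 154 154 155 153 150 139 133 166 148 150 125 117 155]
 [144 146 148 148 148 150 148 145 146 151 172 172 172 173 172 172 172]
 [138 141 141 143 142 141 141 138 138 144 172 171 157 130 174 174 172]
 [130 133 131 132 134 130 130 129 132 133 126 173 173 171 171 170 129]
 [120 120 121 122 121 121 121 122 123 121 136 169 167 155 108 168 167]
 [110 110 110 111 109 108 111 112 112 113 120 109 129 167 169 167 167]
 [ 94  89  89  91  89  89  88  87  81  87  84 127 173 109 116 130 156]
 [196 196 195 195 195 196 195 129 125 128 132 129 129 132 131 131 130]
 [198 199 198 197 199 199 198 131 132 130 128 128 129 131 133 129 129]
 [198 198 200 198 200 197 199 130 128 132 129 129 127 130 127 126 131]
 [198 198 199 198 197 197 198 182 128 128 129 125 126 127 130 128 130]
 [198 197 199 198 197 198 198 183 133 130 132 131 128 129 129 132 130]]
face dir deg -73.47264 pt 0.6572733 -0.038203243
bottom green row at col330 196 [ 0.71859813 -0.08739025  0.112     ]
197 [ 0.69097576 -0.09520765  0.112     ] 0
[ 0.59094328 -0.05443913  0.09      ]
[ 0.59129292 -0.05434992  0.09      ]
```

View pics/w2d.png

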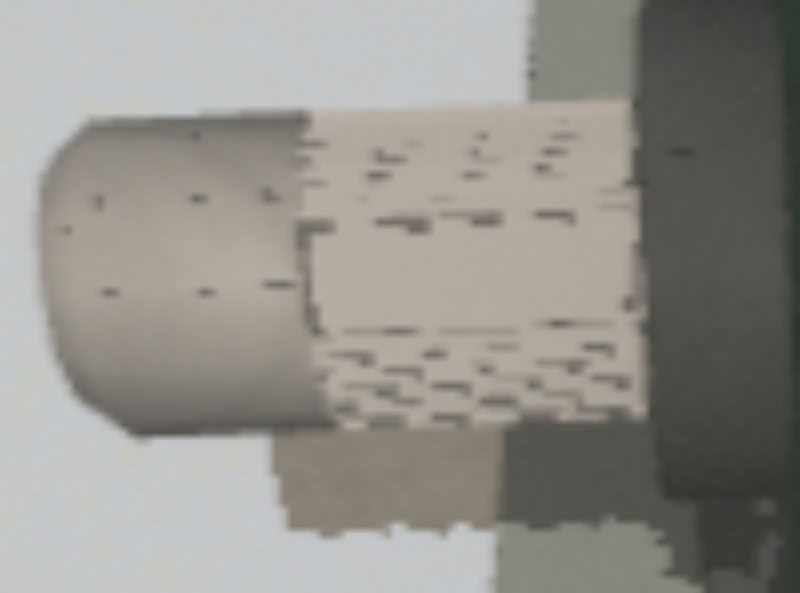

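```bash
python3 - <<'E'
from h import *
d=np.load('pics/w2.npz');K,W=d['K'],d['W']
f=lambda x,y:(x/8+162-.4,y/7.8+68-.4)
u=np.array([np.cos(np.radians(16.53)),np.sin(np.radians(16.53))]); n=np.array([-u[1],u[0]])
print('cam',W[:3,3],'cam along/lat',u@W[:2,3],n@W[:2,3])
for q in [(305,225),(312,330),(632,212),(640,322)]:
    p=onz(K,W,f(*q),.1031)[:2]; print('slot',p.round(4),(u@p).round(4),(n@p).round(4))
# axis lateral from silhouettes: line tangent to circle r=14 at z=.09
def lat(q,s):
    o,dd=ray(K,W,f(*q)); o2=np.array([n@o[:2],o[2]]);d2=np.array([n@dd[:2],dd[2]]);d2/=np.linalg.norm(d2)
    nn=np.array([-d2[1],d2[0]]); nn*=np.sign(nn[0])
    # |nn.(c-o)|=r ; c=(l,.09)
    return (nn@o2 - s*.014 - nn[1]*.09)/nn[0]
for x,t,b in [(150,117,435),(300,112,432),(450,107,427),(600,102,420)]:
    print('axis lat',lat((x,t),1),lat((x,b),-1))
for x,y,z in [(40,230,.09),(640,270,.112)]:
    p=onz(K,W,f(x,y),z); print('end/collar',p, u@p[:2],n@p[:2])
p=np.array([.6573,-.0382]);print('face',u@p)
p=np.array([.7186,-.0874]);print('side edge',n@p,n@np.array([.691,-.0952]))
E
```

```text
cam [ 0.64862627 -0.04015295  0.29477252] cam along/lat 0.610394918529315 -0.22303888798331922
slot [ 0.6136 -0.0444] 0.5756 -0.2171
slot [ 0.6158 -0.0527] 0.5754 -0.2258
slot [ 0.64   -0.0366] 0.6031 -0.2171
slot [ 0.6427 -0.0452] 0.6033 -0.2262
axis lat -0.2210354005337634 -0.2208361080186155
axis lat -0.22112641266079774 -0.22109676124171274
axis lat -0.22121732016601656 -0.22117472964942395
axis lat -0.22130812322987553 -0.22107029837818137
end/collar [ 0.5883043  -0.05095402  0.09      ] 0.5494929066246821 -0.21623090944280698
end/collar [ 0.6420458  -0.04095103  0.112     ] 0.6038593450058762 -0.22193172445768203
face 0.6192658157155885
side edge -0.28824199846297055 -0.287866952775714
```

Call:
send_rows([
  [0,-1,-5,-2,0],
  [0,-2.5,-10,-2,0],
  [0,-4,-16,-2,0],
  [0,-5.8,-22.4,-2,0],
  [0,-5.8,-22.4,-2,0],
  [0,-5.8,-22.4,-2,0],
])

```text
t: 2.12
eef_pos: [0.4667, -0.2299, 0.1723]
orientation: [0.614, 0.79, 0.001, 0.001]
contact_force: [0.7, 1.3, -0.3]
finger_gap: 0.0853
finger_force: 0.0
```

```bash
python3 - <<'E'
from h import *
im,K,W=cam('wrist'); np.savez('pics/w3.npz',K=K,W=W); cv2.imwrite('pics/w3.png',im)
st=env.state(); print(st['t'],st['eef_pos'],R.from_quat(st['orientation']).as_matrix()[:2,:2].round(4).tolist())
p=proj(K,W,[.466,-.228,.02]);print(p)
cv2.imwrite('pics/w3c.png',cv2.resize(im[20:300,60:440],None,fx=2,fy=2))
E
```

```text
2.175 [ 0.46738364 -0.22923415  0.1721268 ] [[-0.2487, 0.9686], [0.9686, 0.2487]]
[251.93301683 175.71869417]
```

View pics/w3c.png

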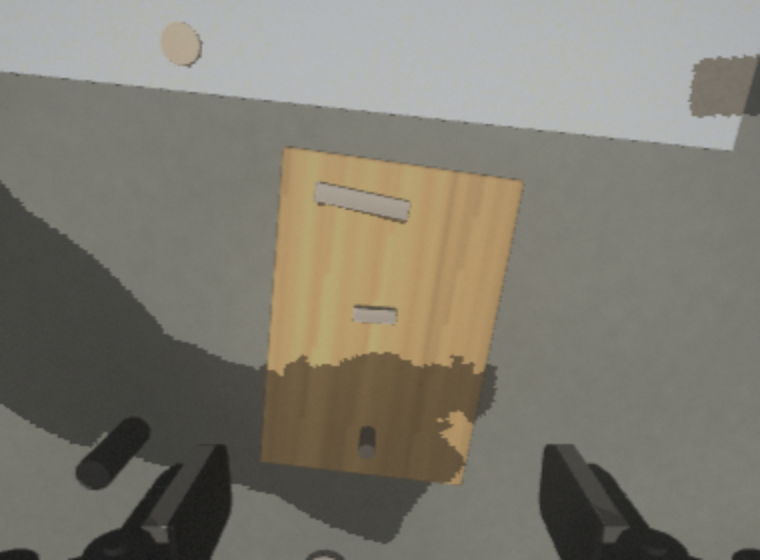

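```bash
python3 - <<'E'
from h import *
im=cv2.imread('pics/w3.png'); d=np.load('pics/w3.npz');K,W=d['K'],d['W']
hsv=cv2.cvtColor(im,cv2.COLOR_BGR2HSV)[145:195,215:285]
m=(hsv[...,1]<60).astype(np.uint8)
n,l,s,c=cv2.connectedComponentsWithStats(m); print(s[1:],c[1:])
print(hsv[24:42:2,14:52:3,1]); print(hsv[24:42:2,14:52:3,2])
st=env.state(); print(st['joint_positions'][6])
for i in range(1,n):
    if s[i][4]<60: continue
    mm=(l==i)&(hsv[...,2]>150) 
    cs,_=cv2.findContours(mm.astype(np.uint8),0,2)
    pts=max(cs,key=cv2.contourArea)[:,0]+[215,145]
    P=np.array([onz(K,W,p,.023)[:2] for p in pts])*1000
    (cx,cy),(w,h),a=cv2.minAreaRect(P.astype(np.float32)); print(cx,cy,w,h,a)
E
```

```text
[[ 22  29  21   8 148]] [[32.12837838 32.4527027 ]]
[[101 106 104 102 105 110 108  99 101 101 100 104 107]
 [101 106 103 102 106 108  99  97 103 102 101 105 108]
 [104 106 102  61  62  64  69  74  88  95 100 106 108]
 [103 106 104  33  35  32  34  36  27  38 101 106 107]
 [104 106 103  35  35  36  34  34  33  36 104 106 111]
 [104 104 104  35  35  35  34  37  37  37 102 109 108]
 [105 107 106 101 100  88  65  47  29  35 104 108 109]
 [106 104 104 103 107 106  94  99 103 103 105 108 109]
 [106 104 103 104 108 104  94  99 103 103 102 108 109]]
[[182 182 181 183 183 181 182 183 184 182 183 181 181]
 [181 182 181 182 181 181 182 182 181 182 182 183 179]
 [181 180 182  88  91  91 100 111 133 156 183 182 177]
 [181 181 181 169 166 165 164 165 159 134 181 182 176]
 [181 181 181 161 161 163 163 163 163 164 181 183 177]
 [181 182 172 161 161 160 159 159 160 159 182 182 177]
 [182 181 181 180 150 157 162 157 166 162 182 180 176]
 [181 182 182 181 183 180 182 181 179 181 183 180 178]
 [181 181 181 181 182 181 182 180 181 181 182 180 175]]
0.6030485847790226
461.055419921875 -230.905517578125 22.887216567993164 7.339864253997803 10.356266975402832
```

Call:
send_rows([
  [0.55,0,-0.65,0,0.18],
  [0.55,0,-0.65,1,0.36],
  [0.55,0,-0.65,2,0.54],
  [0.55,0,-0.65,4,0.72],
  [0.55,0,-0.65,6,0.9],
  [0.55,0,-0.65,7,1.08],
  [0.55,0,-0.65,8,1.26],
  [0.55,0,-0.65,8,1.44],
])

```text
t: 3.18
eef_pos: [0.461, -0.2299, 0.0904]
orientation: [0.982, 0.188, 0.0, -0.0]
contact_force: [-0.5, -0.2, 0.6]
finger_gap: 0.0387
finger_force: 0.0
```

Call:
send_rows([
  [0.55,0,0,0,0.1],
  [0.55,0,0,0,0.2],
  [0.55,0,0,0,0.2],
  [0.55,0,0,0,0.2],
])

```text
t: 3.68
eef_pos: [0.4603, -0.2309, 0.0912]
orientation: [0.996, 0.092, 0.0, -0.0]
contact_force: [-1.3, -0.4, -0.1]
finger_gap: 0.0385
finger_force: 0.0
```

```bash
python3 - <<'E'
from h import *
im,K,W=cam('wrist'); np.savez('pics/w4.npz',K=K,W=W); cv2.imwrite('pics/w4.png',im)
st=env.state(); M=R.from_quat(st['orientation']).as_matrix()[:2,:2];print(st['t'],st['eef_pos'],M.round(4).tolist(),st['finger_gap'],st['joint_positions'][6])
hsv=cv2.cvtColor(im,cv2.COLOR_BGR2HSV)
p=proj(K,W,[.461,-.231,.023]);print(p)
m=((hsv[...,1]<65)).astype(np.uint8); x,y=p.astype(int); m[:y-40]=0;m[y+40:]=0;m[:,:x-40]=0;m[:,x+40:]=0
cs,_=cv2.findContours(m,0,2)
for c in cs:
    if cv2.contourArea(c)<60: continue
    P=np.array([onz(K,W,q,.023)[:2] for q in c[:,0]])*1000
    r=cv2.minAreaRect(P.astype(np.float32)); print(r)
    dl=np.array(r[0])/1000-np.array(st['eef_pos'][:2]); print('tool dx,dy cm',(M.T@dl*100).round(2))
cv2.imwrite('pics/w4c.png',im)
E
```

```text
3.725 [ 0.45996285 -0.23117476  0.09124682] [[0.9832, 0.1825], [0.1825, -0.9832]] 0.0382068183740506 -0.5242939160457579
[252.43057017 202.81558616]
((461.62030029296875, -231.39163208007812), (23.136714935302734, 6.723945140838623), 10.376151084899902)
tool dx,dy cm [0.16 0.05]
```

Call:
send_rows([
  [0.55,0.13,0.03,3,0],
  [0.55,0.13,0.03,6,0],
  [0.55,0.13,0.03,7.25,0],
  [0.55,0.13,0.03,7.25,0],
  [0.8,0.13,0.03,7.25,0],
  [1,0.13,0.03,7.25,0],
  [1,0.13,0.03,7.25,0],
  [1,0.13,0.03,7.25,0],
], squeeze=35)

```text
t: 4.72
eef_pos: [0.4612, -0.2321, 0.0198]
orientation: [0.996, 0.09, 0.001, 0.0]
contact_force: [-1.1, -0.9, 7.4]
finger_gap: 0.0064
finger_force: 34.8
```

Call:
send_rows([
  [1,0,0,0,0],
  [1,0,0,0,0],
  [1,0,0,-3,0],
  [1,0,0,-8,0],
  [1,0,0,-12,0],
  [1,0,0,-12,0],
])

```text
t: 5.48
eef_pos: [0.4625, -0.2328, 0.1417]
orientation: [0.996, 0.09, 0.003, 0.002]
contact_force: [0.1, 0.1, -1.0]
finger_gap: 0.0061
finger_force: 34.2
```

```bash
python3 - <<'E'
from h import *
im,K,W=cam('wrist'); np.savez('pics/w5.npz',K=K,W=W); cv2.imwrite('pics/w5.png',im)
st=env.state(); M=R.from_quat(st['orientation']).as_matrix()[:2,:2];print(st['t'],st['eef_pos'],M.round(4).tolist(),st['finger_gap'],st['joint_positions'][6])
t=np.r_[st['eef_pos']];p=proj(K,W,t);print(p)
x,y=p.astype(int)
cv2.imwrite('pics/w5c.png',cv2.resize(im[y-60:y+60,x-90:x+90],None,fx=4,fy=4,interpolation=cv2.INTER_CUBIC))
E
```

```text
5.525 [ 0.46141281 -0.23190116  0.1400854 ] [[0.9836, 0.1803], [0.1803, -0.9836]] 0.006316410925524233 -0.5621749437177749
[250.42118216 244.02927744]
```

View pics/w5c.png

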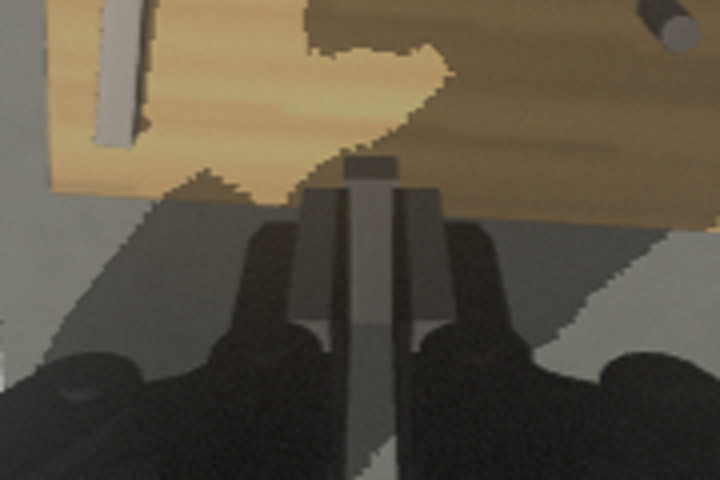

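```bash
python3 - <<'E'
from h import *
d=np.load('pics/w5.npz');K,W=d['K'],d['W']
# pose
e=np.array([0.46141281,-0.23190116,0.1400854]); M=np.array([[0.9836,0.1803],[0.1803,-0.9836]])
for h in np.arange(0,.010,.001):
    a=[onz(K,W,(252.6,r-.3),e[2]+h)[:2]-e[:2] for r in (229,264.5)]
    b=onz(K,W,(252.3,222.6-.3),e[2]+h-.008)[:2]-e[:2]
    print(h.round(3),[(M.T@q*1000).round(1).tolist() for q in a],(M.T@b*1000).round(1))
E
```

```text
0.0 [[10.1, 1.3], [-14.0, 1.3]] [10.6  1.2]
0.001 [[10.6, 1.3], [-13.3, 1.3]] [11.1  1.2]
0.002 [[11.1, 1.3], [-12.7, 1.3]] [11.5  1.1]
0.003 [[11.6, 1.3], [-12.0, 1.3]] [12.   1.1]
0.004 [[12.1, 1.3], [-11.4, 1.3]] [12.5  1.1]
0.005 [[12.5, 1.3], [-10.7, 1.3]] [12.9  1.1]
0.006 [[13.0, 1.3], [-10.1, 1.3]] [13.4  1.1]
0.007 [[13.5, 1.3], [-9.4, 1.3]] [13.8  1.1]
0.008 [[14.0, 1.3], [-8.8, 1.3]] [14.3  1.1]
0.009 [[14.5, 1.3], [-8.1, 1.3]] [14.7  1.1]
```

Call:
send_rows([
  [1,5,-4,0,0],
  [1,10,-8,0,0],
  [1,15,-12,0,-0.05],
  [1,19.7,-15.4,0,-0.107],
  [1,19.7,-15.4,1.5,-0.107],
  [1,19.7,-15.4,2.4,-0.107],
  [1,19.7,-15.4,2.4,-0.107],
  [1,19.7,-15.4,2.4,-0.107],
])

```text
t: 6.52
eef_pos: [0.6261, -0.0466, 0.115]
orientation: [0.99, 0.142, -0.0, 0.0]
contact_force: [0.4, 0.1, 0.5]
finger_gap: 0.0063
finger_force: 34.2
```

```bash
python3 - <<'E'
from h import *
im,K,W=cam('wrist'); np.savez('pics/w6.npz',K=K,W=W); cv2.imwrite('pics/w6.png',im)
for i in range(3):
    st=env.state(); print(st['t'],st['eef_pos'].round(4) if hasattr(st['eef_pos'],'round') else st['eef_pos'])
M=R.from_quat(st['orientation']).as_matrix()[:2,:2];print(M.round(4).tolist(),np.degrees(np.arctan2(M[1,0],M[0,0])))
x,y=250,235
cv2.imwrite('pics/w6c.png',cv2.resize(im[y-55:y+45,x-65:x+65],None,fx=6,fy=6,interpolation=cv2.INTER_CUBIC))
E
```

```text
6.575 [ 0.6264 -0.0462  0.1153]
6.575 [ 0.6264 -0.0462  0.1153]
6.575 [ 0.6264 -0.0462  0.1153]
[[0.9595, 0.2818], [0.2818, -0.9595]] 16.36801442020708
```

View pics/w6c.png

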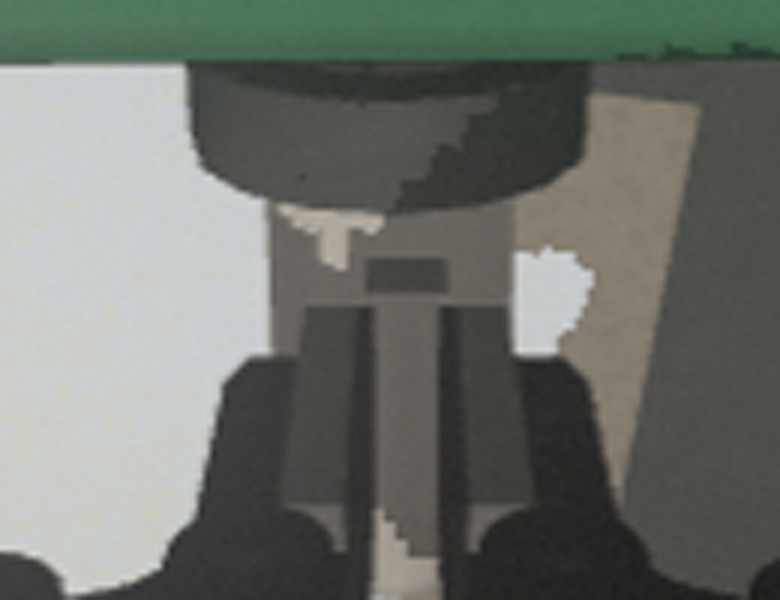

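```bash
python3 - <<'E'
from h import *
im=cv2.imread('pics/w6.png'); d=np.load('pics/w6.npz');K,W=d['K'],d['W']
g=cv2.cvtColor(im,cv2.COLOR_BGR2GRAY).astype(float)
for r in (224,226,227,229): print(r,'key',g[r,240:266].astype(int))
for r in (218,222,226,230): print(r,'shaft',g[r,225:235].astype(int),g[r,266:276].astype(int))
for r in (192,196,200): print(r,'collar',g[r,212:222].astype(int),g[r,279:290].astype(int))
e=np.array([.6264,-.0462]);u=np.array([.9595,.2818]);n=np.array([.2818,-.9595])
for nm,q,z in [('keyend bot',(252.8,180+258/6-.4),.1118),('collar',(250,180+212/6-.4),.112),('collarL',(188/6+185-.4,180+120/6),.1),('collarR',(588/6+185-.4,180+120/6),.1)]:
    p=onz(K,W,q,z)[:2]-e; print(nm,(u@p*1000).round(1),(n@p*1000).round(1))
E
```

```text
224 key [129 167 152 102 103  96  76  71  70  68  67  66  68  68  67  66  68  68
  71  83  99  98 100 100  99 100]
226 key [102 102 104 103 102  95  70  70  69  69  68  69  69  66  68  68  67  69
  69  81 100 101 101  98 101  98]
227 key [100 100 102 103 103  96  69  69  70  70  67  68  66  69  65  67  65  68
  69  81  98 101  99  99 100  99]
229 key [103 101 100 100 100 102  98 101 102 101 101 101 102  97 101  99 101 100
 102 102 100  99 100  97  99  96]
218 shaft [203 204 203 197 162 104 104 102 103 106] [ 99  98  97 101 108 128 128 130 128 126]
222 shaft [202 203 204 197 162 106 104 102 102 102] [100  98  99 100 139 198 199 183 152 199]
226 shaft [204 203 204 203 183 102 104 102 102 102] [ 99  98  98  99 138 199 200 200 201 201]
230 shaft [204 202 203 204 184 103 102 102 101 102] [ 99  98  98 108 151 200 201 200 200 200]
192 collar [201 202 202 185 111  70  70  69  69  67] [50 49 46 51 66 80 80 79 78 78 80]
196 collar [204 202 202 185 114  69  70  70  73  74] [ 46  50  50  69 109 124 127 126 126 122 119]
200 collar [204 204 204 194 146  68  73  72  75  76] [ 51  49  50  71 109 127 129 128 125 124 126]
keyend bot 12.1 0.6
collar 17.1 -1.0
collarL 22.1 -22.3
collarR 22.1 19.2
```

Call:
send_rows([
  [1,0.17,-0.17,0,0],
  [1,0.17,-0.17,0.4,0],
  [1,0.17,-0.17,0.7,0],
  [1,0.17,-0.17,0.7,0],
  [1,0.17,-0.17,0.7,0],
])

```text
t: 7.2
eef_pos: [0.6277, -0.0428, 0.1077]
orientation: [0.99, 0.143, -0.0, -0.0]
contact_force: [0.0, -0.2, -0.7]
finger_gap: 0.0062
finger_force: 34.2
```

Call:
send_rows([
  [1,0,0,0.1,0],
  [1,0,0,0.2,0],
  [1,0,0,0.2,0],
  [1,0,0,0.2,0],
])

```text
t: 7.7
eef_pos: [0.6288, -0.0433, 0.107]
orientation: [0.99, 0.143, 0.001, 0.0]
contact_force: [-1.0, 0.0, 7.1]
finger_gap: 0.0063
finger_force: 35.0
```

Call:
send_rows([
  [1,0,0.05,0,0],
  [1,0,0.1,0,0],
  [1,0,0.1,0,0],
  [1,0,0.1,0,0],
])

```text
t: 8.2
eef_pos: [0.6279, -0.0439, 0.1056]
orientation: [0.99, 0.143, -0.0, 0.0]
contact_force: [0.4, -0.8, 0.1]
finger_gap: 0.0063
finger_force: 34.2
```

Call:
send_rows([
  [1,0,0,0.05,0],
  [1,0,0,0.1,0],
  [1,0,0,0.1,0],
  [1,0,0,0.1,0],
])

```text
t: 8.7
eef_pos: [0.6285, -0.0438, 0.1054]
orientation: [0.99, 0.143, 0.001, 0.0]
contact_force: [-0.4, -0.2, 5.3]
finger_gap: 0.0064
finger_force: 34.9
```

Call:
send_rows([
  [1,0,0,0.05,0],
  [1,0,0,0.1,0],
  [1,0,0,0.1,0],
  [1,0,0,0.1,0],
])

```text
t: 9.2
eef_pos: [0.6291, -0.0441, 0.1053]
orientation: [0.99, 0.143, 0.001, 0.0]
contact_force: [-1.4, 0.2, 10.7]
finger_gap: 0.0063
finger_force: 35.4
```

Call:
send_rows([
  [1,0,0.05,-0.15,0],
  [1,0,0.1,-0.15,0],
  [1,0,0.15,-0.15,0],
  [1,0,0.15,-0.15,0],
])

```text
t: 9.7
eef_pos: [0.6287, -0.0452, 0.1054]
orientation: [0.99, 0.143, 0.0, -0.0]
contact_force: [-0.2, 0.9, 4.2]
finger_gap: 0.0063
finger_force: 34.7
```

Call:
send_rows([
  [1,0,-0.1,0,0],
  [1,0,-0.2,0,0],
  [1,0,-0.3,0,0],
  [1,0,-0.3,0,0],
])

```text
t: 10.2
eef_pos: [0.6281, -0.0437, 0.1055]
orientation: [0.99, 0.143, 0.0, 0.001]
contact_force: [2.2, -4.4, 3.0]
finger_gap: 0.0063
finger_force: 34.6
```

Call:
send_rows([
  [1,0,0.1,0,0],
  [1,0,0.2,0,0],
  [1,0,0.2,0.1,0],
  [1,0,0.2,0.1,0],
])

```text
t: 10.7
eef_pos: [0.6283, -0.0438, 0.1053]
orientation: [0.99, 0.144, 0.0, -0.001]
contact_force: [-0.9, -2.0, 11.1]
finger_gap: 0.0062
finger_force: 35.5
```

Call:
send_rows([
  [0.9,0,0,0,0],
  [0.8,0,0,0,0],
  [0.7,0,0,0,0],
  [0.7,0,0,-1,0],
  [0.6,0,0,-3,0],
  [0.5,0,0,-5,0],
  [0.5,0,0,-5,0],
])

```text
t: 11.58
eef_pos: [0.6295, -0.0444, 0.1562]
orientation: [0.99, 0.143, 0.002, 0.0]
contact_force: [-0.2, -0.5, -0.7]
finger_gap: 0.0429
finger_force: 0.0
```

```bash
python3 - <<'E'
from h import *
im,K,W=cam('wrist'); np.savez('pics/w7.npz',K=K,W=W); cv2.imwrite('pics/w7.png',im)
st=env.state();print(st['t'],st['eef_pos'],np.round(st['joint_positions'],2))
p=proj(K,W,[.6277,-.0447,.1085]);print(p)
x,y=p.astype(int)
a=cv2.resize(im[y-35:y+50,x-60:x+60],None,fx=6,fy=6,interpolation=cv2.INTER_CUBIC)
cv2.imwrite('pics/w7c.png',cv2.convertScaleAbs(a,alpha=1.4))
s,K2,W2=cam('scene'); cv2.imwrite('pics/scene7.png',s)
E
```

```text
11.625 [ 0.6286051  -0.04411175  0.15500521] [-0.24  0.73  0.45  1.66 -0.4   0.85 -0.9 ]
[251.85983855 215.41642722]
```

View pics/w7c.png

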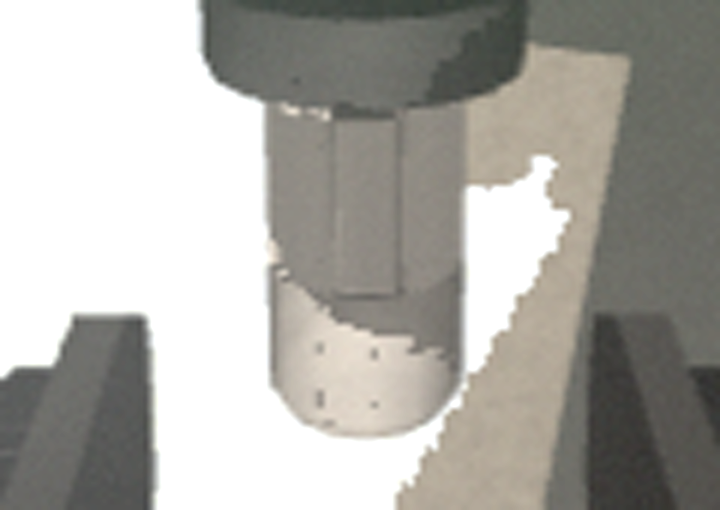

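Call:
send_rows([
  [0.3,0,-2,-1,-0.18],
  [0.3,-1,-6,-2,-0.36],
  [0.3,-2,-11,-2,-0.54],
  [0.3,-3,-16,-2,-0.72],
  [0.3,-4,-21,-2,-0.9],
  [0.3,-5,-26,-2,-1.08],
  [0.3,-5.1,-29.3,-2,-1.26],
  [0.3,-5.1,-29.3,-2,-1.44],
])

```text
t: 12.68
eef_pos: [0.4938, 0.226, 0.1734]
orientation: [0.645, 0.764, -0.0, -0.001]
contact_force: [0.0, -0.2, 0.0]
finger_gap: 0.0597
finger_force: 0.0
```

Call:
send_rows([
  [0.3,0,0,0,-0.13],
  [0.3,0,0,0,-0.13],
  [0.3,0,0,0,-0.13],
])

```text
t: 13.05
eef_pos: [0.4959, 0.2219, 0.1738]
orientation: [0.6, 0.8, -0.0, -0.0]
contact_force: [-0.6, -0.1, 0.6]
finger_gap: 0.0597
finger_force: 0.0
```

```bash
python3 - <<'E'
from h import *
im,K,W=cam('wrist'); np.savez('pics/w8.npz',K=K,W=W); cv2.imwrite('pics/w8.png',im)
st=env.state();print(st['t'],st['eef_pos'],st['orientation'])
hsv=cv2.cvtColor(im,cv2.COLOR_BGR2HSV)
m=(((hsv[...,0]<14)|(hsv[...,0]>172))&(hsv[...,1]>120)&(hsv[...,2]>35)).astype(np.uint8)
cs,_=cv2.findContours(cv2.morphologyEx(m,cv2.MORPH_CLOSE,np.ones((5,5))),0,2)
for c in cs:
    if cv2.contourArea(c)<300: continue
    print('cradle?',cv2.contourArea(c),cv2.boundingRect(c))
    P=np.array([onz(K,W,q,.012)[:2] for q in c[:,0]])*1000; print(cv2.minAreaRect(P.astype(np.float32)))
x,y=proj(K,W,[.497,.222,.07]).astype(int);print(x,y)
s=cv2.resize(im[y-70:y+90,x-80:x+80],(40,40),interpolation=cv2.INTER_AREA);h=cv2.cvtColor(s,cv2.COLOR_BGR2HSV)
sym=np.where(h[...,1]>110,'c',np.where(h[...,2]>185,'#',np.where(h[...,2]>150,'+',np.where(h[...,2]>110,'-',np.where(h[...,2]>70,'.',' ')))))
print('\n'.join(''.join(r) for r in sym))
E
```

```text
13.1 [0.49599534 0.22196203 0.1739738 ] [ 5.99556305e-01  8.00332502e-01 -3.19761880e-04 -1.44281841e-04]
cradle? 2858.0 (215, 120, 77, 83)
((492.9439697265625, 231.1234130859375), (74.7020034790039, 95.30606079101562), 5.484556674957275)
253 190
--------------cc....--------------------
--------------ccccccc....---------------
-------------ccccccccccccc-...----------
-------------ccccccccccccccccc----------
-------------ccccccccccccccccc----------
-------------cccccccccccccccc-----------
-------------ccccc---cccccccc-----------
-------------cccc--------cccc-----------
-------------cccc---------ccc-----------
------------ccccc--------ccc------------
------------ccccc--------ccc------------
------------ccccc++------ccc------------
------------cccc-+++++++-ccc------------
------------cccc-++++++++cc-------------
------------cccc-++++++++cc-------------
-----------.cccc++----++ccc-------------
-----------ccccc+++++++-ccc-------------
-----------ccccc---+++++ccc-------------
+++++------cccc---------cc--------------
++++++++++-cccc---+++---cc..------------
++++++---+-..c.---------c...-..---------
++++++------..........-...-.....--------
+++++-------------........------+++-----
+++++-------------------..------+++-----
+++++---------------------------+++-----
+++++---------------------------+++-----
+++++---------------------+++---+++-----
++++++--------------------++++++++------
++++--.-------------------++++++++-.----
+++..  ------------------++++++++  ..---
++-..  ------------------++++++++  ...--
. ..   ------------------++++++++   .  .
  ..   ------------------++++++++   ..  
 ..    .-----------------+++++++-    .  
 ..    .------------------++++++-    .  
 .     .------------------++++++-       
.      .------------------++++++-       
 .     --------------------+++++-     ..
..     --------------------+++++-     ..
 .    .-------------------++++++-.    .
```

```bash
python3 - <<'E'
from h import *
from scipy.optimize import brentq
im=cv2.imread('pics/w8.png'); d=np.load('pics/w8.npz');K,W=d['K'],d['W']
hsv=cv2.cvtColor(im,cv2.COLOR_BGR2HSV)
m=(((hsv[...,0]<16)|(hsv[...,0]>170))&(hsv[...,1]>100)).astype(np.uint8)
cs,_=cv2.findContours(cv2.morphologyEx(m,cv2.MORPH_CLOSE,np.ones((3,3))),0,2)
c=max(cs,key=cv2.contourArea)
P=np.array([onz(K,W,q,.012)[:2] for q in c[:,0]])*1000; r=cv2.minAreaRect(P.astype(np.float32)); print(r,cv2.boxPoints(r).round(1).tolist())
for yaw in (np.radians(5.5),):
    u=np.array([np.cos(yaw),np.sin(yaw)]);n=np.array([-u[1],u[0]])
    y0=.2287
    for cr in (168,172,176,180,184,188):
        row=hsv[cr,205:300]; mm=m[cr,205:300]; 
        idx=np.where(mm==0)[0]+205; idx=idx[(idx>232)&(idx<285)]
        # largest gap run
        runs=np.split(idx,np.where(np.diff(idx)>1)[0]+1); q=max(runs,key=len)
        a=[onz(K,W,(x,cr),.076)[:2] for x in (q[0]-.5,q[-1]+.5)]
        print(cr,q[0],q[-1],[(1000*u@p).round(1) for p in a],[(1000*n@p).round(1) for p in a], 'mid along',1000*u@(a[0]+a[1])/2)
    print('cradle centre along/lat', u@np.array(r[0]),n@np.array(r[0]))
    for col in (246,250,254):
        print(col,[ (v,int(hsv[v,col,2]),int(hsv[v,col,1])) for v in range(134,216,3)])
    def tang(px,s):
        o,dd=ray(K,W,px); o2=np.array([n@o[:2],o[2]]);d2=np.array([n@dd[:2],dd[2]]);d2/=np.linalg.norm(d2)
        nn=np.array([-d2[1],d2[0]]);nn*=np.sign(nn[0]); return (nn@o2-s*.0315-nn[1]*.044)/nn[0]
    for rr in range(136,152,2): print('top',rr,tang((252,rr),1).round(4))
    for rr in range(192,212,2): print('bot',rr,tang((250,rr),-1).round(4))
E
```

```text
((493.15380859375, 229.7561492919922), (75.56641387939453, 98.63626098632812), 5.464547157287598) [[450.79998779296875, 275.29998779296875], [460.20001220703125, 177.10000610351562], [535.5, 184.3000030517578], [526.0999755859375, 282.3999938964844]]
168 239 272 [np.float64(497.8), np.float64(528.3)] [np.float64(194.3), np.float64(200.1)] mid along 513.0675352258467
172 239 271 [np.float64(498.5), np.float64(528.2)] [np.float64(190.6), np.float64(196.3)] mid along 513.335577546486
176 239 271 [np.float64(499.1), np.float64(529.0)] [np.float64(186.9), np.float64(192.6)] mid along 514.0588682566649
180 237 269 [np.float64(498.0), np.float64(528.0)] [np.float64(182.7), np.float64(188.5)] mid along 512.9694479452351
184 236 268 [np.float64(497.7), np.float64(527.9)] [np.float64(178.8), np.float64(184.5)] mid along 512.7837376721264
188 236 268 [np.float64(498.4), np.float64(528.7)] [np.float64(174.9), np.float64(180.7)] mid along 513.5148616882029
cradle centre along/lat 512.904577309554 181.43169966384855
246 [(134, 137, 141), (137, 123, 137), (140, 134, 143), (143, 135, 140), (146, 170
[... 848 characters left out ...]
, (137, 133, 142), (140, 129, 144), (143, 134, 139), (146, 83, 40), (149, 120, 21), (152, 119, 28), (155, 155, 25), (158, 145, 25), (161, 144, 25), (164, 124, 23), (167, 151, 24), (170, 171, 21), (173, 171, 19), (176, 155, 20), (179, 170, 18), (182, 87, 29), (185, 170, 18), (188, 171, 21), (191, 156, 23), (194, 114, 25), (197, 152, 20), (200, 149, 21), (203, 134, 23), (206, 85, 27), (209, 83, 98), (212, 118, 39), (215, 117, 37)]
top 136 0.1896
top 138 0.1877
top 140 0.1857
top 142 0.1837
top 144 0.1817
top 146 0.1797
top 148 0.1777
top 150 0.1757
bot 192 0.1963
bot 194 0.1942
bot 196 0.192
bot 198 0.1899
bot 200 0.1877
bot 202 0.1856
bot 204 0.1834
bot 206 0.1812
bot 208 0.179
bot 210 0.1768
```

Call:
send_rows([
  [0.3,0.74,0,2,0.18],
  [0.3,0.74,0,5,0.19],
  [0.3,0.74,0,8,0.19],
  [0.3,0.74,0,10.8,0.19],
  [0.3,0.74,0,10.8,0.19],
  [0.5,0.74,0,10.8,0.19],
  [0.8,0.74,0,10.8,0.19],
  [0.8,0.74,0,10.8,0.19],
], squeeze=40)

```text
t: 14.1
eef_pos: [0.4949, 0.2298, 0.0677]
orientation: [0.672, 0.74, 0.001, 0.0]
contact_force: [-0.6, -0.8, 6.4]
finger_gap: 0.0282
finger_force: 39.6
```

```bash
python3 - <<'E'
from h import *
st=env.state();M=R.from_quat(st['orientation']).as_matrix();print(st['eef_pos'],st['finger_gap'],st['finger_force'],M[:2,:2].round(4).tolist(),np.round(st['contact_force'],1))
E
```

```text
[0.49489452 0.22977578 0.06768732] 0.028154478586313297 39.63969528791495 [[-0.0967, 0.9953], [0.9953, 0.0967]] [-0.6 -0.8  6.4]
```

Call:
send_rows([
  [0.8,0,0,0,0],
  [0.8,0,0,-1,0],
  [0.8,0,0,-3,0],
  [0.8,0,0,-5,0],
  [0.8,-3,0,-5.5,0],
  [0.8,-7,0.5,-5.5,-0.05],
  [0.8,-12,1.5,-5.5,-0.1],
  [0.8,-17,2.5,-5.5,-0.15],
])

```text
t: 15.1
eef_pos: [0.5357, 0.0612, 0.1218]
orientation: [0.614, 0.79, 0.0, 0.0]
contact_force: [1.3, -0.1, -1.9]
finger_gap: 0.0279
finger_force: 39.9
```

```bash
cat > m.py <<'E'
from h import *
u=np.array([.9587,.2845]);n=np.array([-.2845,.9587])
st=env.state();M=R.from_quat(st['orientation']).as_matrix()[:2,:2];e=np.array(st['eef_pos'])
print('t',st['t'],'along',(u@e[:2]).round(4),'lat',(n@e[:2]).round(4),'z',e[2].round(4),'yaw y',np.degrees(np.arctan2(M[1,1],M[0,1])).round(2),'gap',st['finger_gap'],'F',np.round(st['contact_force'],1),'Mo',np.round(st['moment'],2))
d=np.array(u*.525-n*.2213)-e[:2]; print('to pre tool cm',(M.T@d*100).round(2))
E
python3 m.py
```

```text
t 15.1 along 0.5309 lat -0.0937 z 0.1218 yaw y 14.29 gap 0.02788960379911162 F [ 1.3 -0.1 -1.9] Mo [ 0.01 -0.05  0.05]
to pre tool cm [-12.77  -0.09]
```

Call:
send_rows([
  [0.8,-4,-0.1,0.2,-0.02],
  [0.8,-8,-0.1,0.5,-0.04],
  [0.8,-11,-0.1,0.8,-0.04],
  [0.8,-12.8,-0.1,0.8,-0.04],
  [0.8,-12.8,-0.1,0.8,-0.04],
  [0.8,-12.8,-0.1,0.8,-0.04],
])

```text
t: 15.85
eef_pos: [0.5655, -0.0598, 0.1134]
orientation: [0.598, 0.802, 0.0, -0.001]
contact_force: [-0.4, 0.8, -1.2]
finger_gap: 0.0284
finger_force: 39.9
```

```bash
python3 m.py; python3 - <<'E'
from h import *
im,K,W=cam('wrist'); np.savez('pics/w9.npz',K=K,W=W); cv2.imwrite('pics/w9.png',im)
s=im[60:260,170:350]
s=cv2.resize(s,(60,50),interpolation=cv2.INTER_AREA);h=cv2.cvtColor(s,cv2.COLOR_BGR2HSV)
sym=np.where(h[...,1]>90,'c',np.where(h[...,2]>185,'#',np.where(h[...,2]>150,'+',np.where(h[...,2]>110,'-',np.where(h[...,2]>70,'.',' ')))))
print('\n'.join(''.join(r) for r in sym))
E
```

```text
t 15.85 along 0.5251 lat -0.2182 z 0.1134 yaw y 16.55 gap 0.028420026134869842 F [-0.4  0.8 -1.2] Mo [0.02 0.01 0.02]
to pre tool cm [-0.31 -0.01]
########################################################+---
########################################################----
########################################################----
#######################################################+----
#######################################################+----
#######################################################-----
######################################################+-----
######################################################+-----
######################################################------
+####################################################+---- .
+####################################################+---. .
c+###################################################+---. .
cc###################################################----. .
cc+#################################################+----. .
c+##################################################+----  .
c+####################################
[... 1396 characters left out ...]
+++++-----...................
####+-----------------------------------...-----............
-++++---------------+++++++++++++++-----..------------------
-----..........----+-+++-+++-+++-++-----..------------------
-----.............-#################----..-++-+++--+--------
-----............. +#+++--+---++###+ .....-+++++++++++------
..-............... .--...........---  ....-+-.-..---++-.....
...........    ..  .................  ..   .-.........- -+++
  ........    ...  .................  ...    .......... -+++
...    ...    ..   .................  ...    ..............-
cc..c. ..          .................   ..     ------. ...  .
ccccc. ..          .................   ..     .-----. .    .
```

Call:
send_rows([
  [0.8,-0.3,0,0,0],
  [0.8,-0.3,0,0,0],
  [0.8,-0.3,0.5,0,0],
  [0.8,-0.3,1,0,0],
  [0.8,-0.3,1.4,0,0],
  [0.8,-0.3,1.7,0,0],
  [0.8,-0.3,1.7,0,0],
  [0.8,-0.3,1.7,0,0],
])

```text
t: 16.9
eef_pos: [0.582, -0.0592, 0.1131]
orientation: [0.599, 0.801, -0.0, -0.001]
contact_force: [-2.9, 2.8, -1.1]
finger_gap: 0.0285
finger_force: 40.1
```

```bash
python3 m.py
```

```text
t 16.9 along 0.5411 lat -0.2223 z 0.1131 yaw y 16.47 gap 0.028533511545204518 F [-2.9  2.8 -1.1] Mo [0.67 0.78 0.07]
to pre tool cm [ 0.1  -1.61]
```

Call:
send_rows([
  [0.8,0.15,0,0,0],
  [0.8,0.15,0,0,0],
  [0.8,0.15,0.3,0,0],
  [0.8,0.15,0.6,0,0],
  [0.8,0.15,0.6,0,0],
])

```text
t: 17.52
eef_pos: [0.5895, -0.0561, 0.1136]
orientation: [0.599, 0.801, 0.001, 0.001]
contact_force: [-1.1, 3.6, -0.4]
finger_gap: 0.0283
finger_force: 40.0
```

```bash
python3 m.py
```

```text
t 17.525 along 0.5492 lat -0.2215 z 0.1136 yaw y 16.47 gap 0.028321788111582362 F [-1.1  3.6 -0.4] Mo [0.85 0.18 0.03]
to pre tool cm [ 0.01 -2.42]
```

Call:
send_rows([
  [0.8,0.15,0,0,0],
  [0.8,0.15,0,0,0],
  [0.8,0.15,0.3,0,0],
  [0.8,0.15,0.6,0,0],
  [0.8,0.15,0.8,0,0],
  [0.8,0.15,0.8,0,0],
])

```text
t: 18.27
eef_pos: [0.5958, -0.0533, 0.1133]
orientation: [0.599, 0.801, -0.0, 0.0]
contact_force: [-1.0, -0.1, -1.6]
finger_gap: 0.0285
finger_force: 39.9
```

```bash
python3 m.py
```

```text
t 18.275 along 0.556 lat -0.2206 z 0.1133 yaw y 16.44 gap 0.028529627446837773 F [-1.  -0.1 -1.6] Mo [0.03 0.06 0.06]
to pre tool cm [-0.07 -3.1 ]
```

Call:
send_rows([
  [0.8,0,0.2,0,0],
  [0.8,0,0.4,0,0],
  [0.8,0,0.6,0,0],
  [0.8,0,0.7,0,0],
  [0.8,0,0.7,0,0],
])

```text
t: 18.9
eef_pos: [0.6022, -0.051, 0.1133]
orientation: [0.599, 0.801, 0.0, -0.0]
contact_force: [0.1, -0.4, -2.7]
finger_gap: 0.0285
finger_force: 39.9
```

```bash
python3 m.py
```

```text
t 18.9 along 0.5628 lat -0.2202 z 0.1133 yaw y 16.45 gap 0.028478116738686297 F [ 0.1 -0.4 -2.7] Mo [-0.01 -0.04  0.04]
to pre tool cm [-0.11 -3.78]
```

Call:
send_rows([
  [0.8,0,0.1,0,0],
  [0.8,0,0.2,0,0],
  [0.8,0,0.3,0,0],
  [0.8,0,0.4,0,0],
  [0.8,0,0.4,0,0],
])

```text
t: 19.52
eef_pos: [0.6048, -0.0504, 0.113]
orientation: [0.599, 0.801, -0.001, -0.001]
contact_force: [-3.7, -1.4, -0.5]
finger_gap: 0.0284
finger_force: 40.1
```

```bash
python3 m.py
```

```text
t 19.525 along 0.5655 lat -0.2204 z 0.113 yaw y 16.42 gap 0.028363292467820503 F [-3.7 -1.4 -0.5] Mo [-0.33  0.84 -0.05]
to pre tool cm [-0.1  -4.04]
```

Call:
send_rows([
  [0.8,0.07,0.05,0,0],
  [0.8,0.14,0.05,0,0],
  [0.8,0.21,0.05,0.01,0],
  [0.8,0.28,0.05,0.01,0],
  [0.8,0.35,0.05,0.02,0],
  [0.8,0.4,0.05,0.03,0],
  [0.8,0.4,0.05,0.03,0],
], squeeze=25)

```text
t: 20.4
eef_pos: [0.6044, -0.0484, 0.1131]
orientation: [0.599, 0.801, -0.002, 0.0]
contact_force: [-4.5, -4.9, 0.1]
finger_gap: 0.0284
finger_force: 40.4
```

```bash
python3 m.py
```

```text
t 20.4 along 0.5656 lat -0.2184 z 0.1131 yaw y 16.36 gap 0.02843723317922598 F [-4.5 -4.9  0.1] Mo [-1.18  1.05 -0.05]
to pre tool cm [-0.31 -4.06]
```

Call:
send_rows([
  [0.8,0.08,0,0,0],
  [0.8,0.16,0,0.01,0],
  [0.8,0.24,0,0.02,0],
  [0.8,0.32,0,0.03,0],
  [0.8,0.4,0,0.04,0],
  [0.8,0.4,0,0.04,0],
], squeeze=25)

```text
t: 21.15
eef_pos: [0.6041, -0.0476, 0.1132]
orientation: [0.6, 0.8, -0.002, 0.002]
contact_force: [-4.0, -9.9, 1.5]
finger_gap: 0.0282
finger_force: 40.6
```

```bash
python3 m.py
```

```text
t 21.15 along 0.5656 lat -0.2175 z 0.1132 yaw y 16.26 gap 0.028243521169566143 F [-4.  -9.9  1.5] Mo [-2.28  0.82 -0.1 ]
to pre tool cm [-0.4  -4.06]
```

Call:
send_rows([
  [0.72,-0.3,0,0,0],
  [0.72,-0.3,0,0,0],
  [0.71,-0.2,0,0,0],
  [0.71,-0.1,0,0,0],
  [0.71,0,0,0,0],
  [0.71,0,0,0,0],
], squeeze=20)

```text
t: 21.9
eef_pos: [0.6041, -0.0476, 0.1132]
orientation: [0.6, 0.8, -0.002, 0.002]
contact_force: [-4.1, -10.0, 1.0]
finger_gap: 0.0282
finger_force: 40.7
```

```bash
python3 m.py
```

```text
t 21.9 along 0.5656 lat -0.2175 z 0.1132 yaw y 16.26 gap 0.028248078823655785 F [ -4.1 -10.    1. ] Mo [-2.27  0.83 -0.07]
to pre tool cm [-0.4  -4.06]
```

Call:
send_rows([
  [0.8,-0.3,-0.1,0,0],
  [0.8,-0.6,-0.15,0,0],
  [0.6,-0.6,-0.15,0,0],
  [0.6,-0.6,-0.15,0,0],
  [0.6,-0.6,-0.15,0,0],
  [0.8,-0.6,-0.15,0,0],
  [0.8,-0.6,-0.15,0,0],
  [0.8,-0.6,-0.15,0,0],
], squeeze=20)

```text
t: 22.9
eef_pos: [0.6038, -0.0481, 0.113]
orientation: [0.599, 0.801, -0.0, -0.001]
contact_force: [-4.1, -0.3, 4.9]
finger_gap: 0.0294
finger_force: 21.6
```

```bash
python3 m.py
```

```text
t 22.9 along 0.5652 lat -0.2179 z 0.113 yaw y 16.46 gap 0.029414786977843742 F [-4.1 -0.3  4.9] Mo [-0.16  1.01  0.03]
to pre tool cm [-0.35 -4.02]
```

Call:
send_rows([
  [0.8,0.12,0,0,0],
  [0.8,0.24,0,0.01,0],
  [0.8,0.36,0,0.03,0],
  [0.8,0.48,0,0.05,0],
  [0.8,0.6,0,0.08,0],
  [0.8,0.7,0,0.1,0],
  [0.8,0.7,0,0.1,0],
])

```text
t: 23.78
eef_pos: [0.6029, -0.0448, 0.1124]
orientation: [0.599, 0.8, -0.001, 0.002]
contact_force: [-2.5, -6.4, 6.3]
finger_gap: 0.0288
finger_force: 21.5
```

```bash
python3 m.py
```

```text
t 23.775 along 0.5652 lat -0.2145 z 0.1124 yaw y 16.33 gap 0.028811688288979984 F [-2.5 -6.4  6.3] Mo [-1.63  0.79 -0.05]
to pre tool cm [-0.7  -4.02]
```

Call:
send_rows([
  [0.8,0.1,0,-0.1,0],
  [0.8,0.2,0,-0.1,0],
  [0.8,0.3,0,-0.1,0],
  [0.8,0.4,0,-0.08,0],
  [0.8,0.5,0,-0.05,0],
  [0.8,0.5,0,-0.05,0],
])

```text
t: 24.52
eef_pos: [0.6012, -0.0393, 0.1121]
orientation: [0.599, 0.8, -0.001, 0.001]
contact_force: [-1.7, -5.0, 2.4]
finger_gap: 0.0291
finger_force: 20.7
```

```bash
python3 m.py; python3 - <<'E'
from h import *
im,K,W=cam('wrist'); np.savez('pics/w10.npz',K=K,W=W); cv2.imwrite('pics/w10.png',im)
u=np.array([.9587,.2845]);n=np.array([-.2845,.9587])
d=np.load('pics/w9.npz')
for nm,I,k,w,al,la in [('before',cv2.imread('pics/w9.png'),d['K'],d['W'],.5251,-.2182),('now',im,K,W,.5652,-.2206)]:
    g=cv2.cvtColor(I,cv2.COLOR_BGR2GRAY)
    for da in (-.006,.0,.006):
        out=[]
        for s in np.arange(-.6,.9,.05):
            p=np.r_[u*(al+da)+n*(la+.032*np.sin(s)),.09+.032*np.cos(s)]
            x,y=proj(k,w,p); out.append(int(g[int(round(y)),int(round(x))]))
        print(nm,da,out)
E
```

```text
t 24.525 along 0.5652 lat -0.2087 z 0.1121 yaw y 16.35 gap 0.0290897043708465 F [-1.7 -5.   2.4] Mo [-1.36  0.51 -0.06]
to pre tool cm [-1.27 -4.01]
before -0.006 [91, 95, 95, 95, 95, 94, 76, 76, 86, 100, 102, 104, 103, 102, 70, 103, 109, 109, 109, 111, 191, 189, 110, 157, 156, 147, 161, 160, 158, 142]
before 0.0 [92, 95, 96, 96, 94, 96, 77, 77, 88, 98, 101, 103, 102, 103, 68, 105, 109, 108, 109, 108, 191, 189, 190, 158, 157, 146, 158, 158, 160, 141]
before 0.006 [88, 97, 94, 96, 97, 93, 75, 78, 83, 98, 100, 103, 100, 103, 70, 104, 107, 107, 107, 190, 188, 189, 191, 157, 156, 147, 159, 159, 159, 141]
now -0.006 [96, 92, 92, 94, 91, 80, 78, 80, 96, 98, 99, 99, 83, 68, 78, 95, 109, 108, 109, 110, 86, 111, 93, 92, 97, 97, 98, 169, 130, 135]
now 0.0 [96, 95, 94, 92, 93, 78, 80, 82, 96, 101, 100, 100, 83, 66, 75, 93, 108, 108, 108, 108, 84, 110, 95, 91, 96, 97, 97, 167, 131, 136]
now 0.006 [94, 94, 94, 94, 93, 79, 80, 79, 94, 100, 99, 99, 82, 67, 100, 93, 106, 107, 109, 105, 72, 105, 94, 88, 95, 97, 97, 168, 130, 106]
```

Call:
send_rows([
  [0.8,-0.1,0,0,0],
  [0.8,-0.2,0,-0.02,0],
  [0.8,-0.3,0,-0.03,0],
  [0.8,-0.4,0,-0.05,0],
  [0.8,-0.5,0,-0.05,0],
  [0.8,-0.5,0,-0.05,0],
])

```text
t: 25.32
eef_pos: [0.6018, -0.0411, 0.1122]
orientation: [0.599, 0.801, -0.0, -0.001]
contact_force: [-4.4, -1.6, -0.1]
finger_gap: 0.0288
finger_force: 20.6
```

```bash
cat >> m.py <<'E'
im,K,W=cam('wrist'); g=cv2.GaussianBlur(cv2.cvtColor(im,cv2.COLOR_BGR2GRAY),(3,3),0)
al=float(u@e[:2])
s=np.arange(-.6,.6,.0125); v=np.zeros(len(s))
for da in (-.006,-.003,0,.003,.006):
    P=[proj(K,W,np.r_[u*(al+da)+n*(-.2206+.032*np.sin(a)),.09+.032*np.cos(a)]) for a in s]
    v+=cv2.remap(g,np.float32([p[0] for p in P])[None],np.float32([p[1] for p in P])[None],1)[0]/5
print('prof',v[::4].astype(int).tolist())
E
python3 m.py
```

```text
t 25.325 along 0.5653 lat -0.2106 z 0.1122 yaw y 16.46 gap 0.02883343093003903 F [-4.4 -1.6 -0.1] Mo [-0.42  1.04 -0.07]
to pre tool cm [-1.07 -4.02]
prof [93, 93, 91, 88, 82, 81, 83, 95, 98, 99, 99, 84, 68, 90, 100, 107, 107, 108, 108, 80, 106, 99, 94, 98]
```

Call:
send_rows([
  [0.8,-0.12,0,-0.02,0],
  [0.8,-0.24,0,-0.04,0],
  [0.8,-0.36,0,-0.06,0],
  [0.8,-0.48,0,-0.08,0],
  [0.8,-0.6,0,-0.1,0],
  [0.8,-0.72,0,-0.12,0],
  [0.8,-0.84,0,-0.13,0],
  [0.8,-0.96,0,-0.13,0],
])

```text
t: 26.38
eef_pos: [0.604, -0.0472, 0.1137]
orientation: [0.598, 0.802, 0.001, -0.002]
contact_force: [-7.0, 3.9, 2.2]
finger_gap: 0.0289
finger_force: 21.2
```

```bash
python3 m.py
```

```text
t 26.375 along 0.5656 lat -0.2171 z 0.1137 yaw y 16.57 gap 0.028947667226141664 F [-7.   3.9  2.2] Mo [ 0.97  1.55 -0.  ]
to pre tool cm [-0.42 -4.06]
prof [86, 86, 90, 96, 98, 98, 98, 87, 74, 78, 94, 103, 105, 106, 107, 93, 83, 105, 105, 106, 111, 162, 189, 163]
```

Call:
send_rows([
  [0.8,-0.12,0,0,0],
  [0.8,-0.24,0,0,0],
  [0.8,-0.36,0,0,0],
  [0.8,-0.48,0,0,0],
  [0.8,-0.6,0,0,0],
  [0.8,-0.72,0,0.02,0],
  [0.8,-0.72,0,0.02,0],
])

```text
t: 27.3
eef_pos: [0.6061, -0.0536, 0.1138]
orientation: [0.598, 0.802, 0.001, -0.003]
contact_force: [-6.5, 4.2, 4.0]
finger_gap: 0.0291
finger_force: 22.6
```

```bash
python3 m.py
```

```text
t 27.3 along 0.5658 lat -0.2238 z 0.1138 yaw y 16.58 gap 0.029125084186494087 F [-6.5  4.2  4. ] Mo [ 1.24  1.67 -0.01]
to pre tool cm [ 0.25 -4.08]
prof [96, 96, 96, 95, 86, 80, 81, 92, 102, 103, 104, 104, 90, 76, 102, 109, 120, 179, 194, 194, 151, 177, 165, 141]
```

Call:
send_rows([
  [0.8,-0.12,0,0,0],
  [0.8,-0.24,0,0,0],
  [0.8,-0.36,0,0.02,0],
  [0.8,-0.48,0,0.03,0],
  [0.8,-0.6,0,0.05,0],
  [0.8,-0.72,0,0.07,0],
  [0.8,-0.72,0,0.07,0],
])

```text
t: 28.22
eef_pos: [0.6106, -0.0605, 0.1131]
orientation: [0.598, 0.802, 0.003, -0.0]
contact_force: [-1.6, 4.1, -2.3]
finger_gap: 0.0289
finger_force: 21.1
```

```bash
python3 m.py
```

```text
t 28.225 along 0.5682 lat -0.2317 z 0.1131 yaw y 16.59 gap 0.028901943390365382 F [-1.6  4.1 -2.3] Mo [1.11 0.54 0.  ]
to pre tool cm [ 1.05 -4.32]
prof [90, 89, 89, 94, 102, 104, 104, 104, 94, 79, 93, 111, 170, 196, 196, 197, 163, 147, 185, 177, 172, 184, 183, 183]
```

Call:
send_rows([
  [0.8,0.1,0,0,0],
  [0.8,0.2,0,0,0],
  [0.8,0.2,0.1,0,0],
  [0.8,0.2,0.2,0,0],
  [0.8,0.2,0.3,0,0],
  [0.8,0.2,0.4,0,0],
  [0.8,0.2,0.4,0,0],
])

```text
t: 29.15
eef_pos: [0.6125, -0.06, 0.113]
orientation: [0.598, 0.801, 0.001, -0.001]
contact_force: [-3.2, 4.9, -1.3]
finger_gap: 0.0295
finger_force: 21.1
```

```bash
python3 m.py
```

```text
t 29.15 along 0.5701 lat -0.2318 z 0.113 yaw y 16.49 gap 0.029465558530593402 F [-3.2  4.9 -1.3] Mo [ 1.3   0.56 -0.03]
to pre tool cm [ 1.05 -4.51]
prof [90, 89, 90, 94, 102, 104, 105, 104, 94, 79, 94, 107, 158, 195, 197, 197, 159, 152, 185, 176, 173, 185, 185, 184]
```

Call:
send_rows([
  [0.8,0.1,0,0,0],
  [0.8,0.2,0,0,0],
  [0.8,0.25,0,0,0],
  [0.8,0.25,0.1,0,0],
  [0.8,0.25,0.2,0,0],
  [0.8,0.25,0.3,0,0],
  [0.8,0.25,0.3,0,0],
])

```text
t: 30.08
eef_pos: [0.615, -0.0585, 0.113]
orientation: [0.599, 0.801, 0.0, 0.0]
contact_force: [-0.4, 2.4, -2.1]
finger_gap: 0.0291
finger_force: 21.1
```

```bash
python3 m.py
```

```text
t 30.075 along 0.573 lat -0.231 z 0.113 yaw y 16.44 gap 0.02911426075621361 F [-0.4  2.4 -2.1] Mo [ 0.54  0.22 -0.02]
to pre tool cm [ 0.97 -4.8 ]
prof [92, 89, 89, 90, 96, 103, 104, 104, 103, 84, 81, 103, 122, 190, 197, 197, 197, 115, 192, 171, 152, 182, 182, 182]
```

Call:
send_rows([
  [0.8,0.05,0.15,0,0],
  [0.8,0.1,0.3,0,0],
  [0.8,0.1,0.45,0,0],
  [0.8,0.1,0.6,0,0],
  [0.8,0.1,0.75,0,0],
  [0.8,0.1,0.9,0,0],
  [0.8,0.1,0.9,0,0],
])

```text
t: 31.0
eef_pos: [0.6222, -0.0553, 0.1127]
orientation: [0.599, 0.801, -0.001, -0.001]
contact_force: [-3.1, -1.6, -1.9]
finger_gap: 0.0289
finger_force: 21.1
```

```bash
python3 m.py
```

```text
t 31.0 along 0.5808 lat -0.23 z 0.1127 yaw y 16.43 gap 0.02892621859974949 F [-3.1 -1.6 -1.9] Mo [-0.24  0.55  0.01]
to pre tool cm [ 0.86 -5.58]
prof [96, 94, 89, 88, 89, 96, 103, 104, 105, 104, 81, 84, 105, 134, 189, 197, 197, 191, 123, 190, 176, 156, 180, 180]
```

Force stays low; continue.

Call:
send_rows([
  [0.8,0,0.12,0,0],
  [0.8,0,0.24,0,0],
  [0.8,0,0.36,0,0],
  [0.8,0,0.48,0,0],
  [0.8,0,0.6,0,0],
  [0.8,0,0.7,0,0],
  [0.8,0,0.7,0,0],
])

```text
t: 31.92
eef_pos: [0.6231, -0.0548, 0.1118]
orientation: [0.599, 0.801, -0.005, -0.005]
contact_force: [-14.1, -3.7, 3.8]
finger_gap: 0.0294
finger_force: 22.0
```

```bash
python3 m.py
```

```text
t 31.925 along 0.5817 lat -0.2298 z 0.1118 yaw y 16.38 gap 0.029385170799422707 F [-14.1  -3.7   3.8] Mo [-0.71  3.1   0.12]
to pre tool cm [ 0.84 -5.67]
prof [95, 95, 93, 89, 88, 91, 100, 103, 104, 104, 90, 79, 100, 114, 181, 196, 197, 196, 115, 193, 163, 151, 181, 181]
```

Call:
send_rows([
  [0.8,0,-0.3,0,0],
  [0.8,0,-0.55,0,0],
  [0.55,0,-0.55,0,0],
  [0.5,0,-0.55,0,0],
  [0.5,0,-0.55,0,0],
  [0.5,0.4,-0.55,-2,0],
  [0.4,0.9,-0.55,-5,0],
  [0,0.9,-0.55,-7,0],
])

```text
t: 32.98
eef_pos: [0.623, -0.0447, 0.1859]
orientation: [0.598, 0.801, 0.001, 0.001]
contact_force: [1.1, 0.1, -0.1]
finger_gap: 0.068
finger_force: 0.0
```

Call:
send_rows([
  [0,0,0,0,0.18],
  [0,0,0,0,0.36],
  [0,0,0,0,0.54],
  [0,0,0,0,0.72],
  [0,0,0,0,0.9],
  [0,0,0,0,1.08],
  [0,0,0,0,1.26],
  [0,0,0,0,1.44],
])

```text
t: 33.98
eef_pos: [0.6227, -0.0449, 0.1846]
orientation: [0.979, 0.205, 0.001, -0.0]
contact_force: [-0.2, -0.0, -0.1]
finger_gap: 0.0855
finger_force: 0.0
```

Call:
send_rows([
  [0,0,0,0,0.13],
  [0,0,0,0,0.13],
  [0,0,0,0,0.13],
])

```text
t: 34.35
eef_pos: [0.6223, -0.0453, 0.1838]
orientation: [0.989, 0.145, 0.001, -0.0]
contact_force: [-0.2, 0.7, -0.3]
finger_gap: 0.0857
finger_force: 0.0
```

```bash
python3 m.py; python3 - <<'E'
from h import *
im,K,W=cam('wrist'); np.savez('pics/w11.npz',K=K,W=W); cv2.imwrite('pics/w11.png',im)
s=cv2.resize(im[60:260,160:350],(95,66),interpolation=cv2.INTER_AREA);h=cv2.cvtColor(s,cv2.COLOR_BGR2HSV)
sym=np.where((h[...,1]>70),'c',np.where(h[...,2]>185,'#',np.where(h[...,2]>150,'+',np.where(h[...,2]>110,'-',np.where(h[...,2]>70,'.',' ')))))
print('\n'.join(''.join(r) for r in sym))
u=np.array([.9587,.2845]);n=np.array([-.2845,.9587])
for a in (.552,.566,.581,.596,.604,.6163): print(a,proj(K,W,np.r_[u*a-n*.2211,.122]).round(1),proj(K,W,np.r_[u*a-n*.2211,.112]).round(1))
E
```

```text
t 34.35 along 0.5837 lat -0.2205 z 0.1838 yaw y -73.36 gap 0.08574161114735976 F [-0.2  0.7 -0.3] Mo [-0.01 -0.06  0.01]
to pre tool cm [-5.87  0.07]
prof [90, 90, 84, 80, 88, 97, 101, 101, 102, 100, 92, 97, 95, 91, 96, 98, 98, 98, 97, 94, 94, 97, 109, 106]
ccccccccccccccccccccccccccccccccccccccccccccccccccccccccccccccccccccccccccccccccccccccccccccc.-
ccccccccccccccccccccccccccccccccccccccccccccccccccccccccccccccccccccccccccccccccccccccccccccc.-
ccccccccccccccccccccccccccccccccccccccccccccccccccccccccccccccccccccccccccccccccccccccccccccc.-
cccccccccccccccccccccccccccccccccccccccccccccccccccccccccccc.cccccccccccccccccccccccccccccccc.-
.cccccccccccccccccccccccccccccccccccccccccccccccccccccccccccccccccccccccccccccccccccccccccccc.-
.cccccccccccccccccccccccccccccccccccccccccccccccccccccccccccccccccccccccccccccccccccccccccccc.-
.ccccccccccccccccccccccccccccccccccccccccccccccccccccccccccccccccccccccccccccccccccccccccccc.--
.ccccccccccccccccccccccccccccccccccccccccccccccccccccccccccccccccccccccccccccccccccccccccccc.--
.ccccccccccccccccccccccccccccccccccccccccccccccccccccccccccccccccccccccccc
[... 4998 characters left out ...]
.            .-
...   .+++++++++++++++++++++++++++++++++++++++++++++++------................. . .. .          .
..    .++++++++++++++++++++++++++++++++++++++++++++++-------..................... ..           
.      +++++++++++++++++++++++++++++++++++++++++++++-------.................... . ..           
       -+++++++++++++++++++++++++++++++++++++++++++--------........................ .          
       -+++++++++++++++++++++++++++++++++++++++++++--------................ ..... ...          
0.552 [252.8 241.3] [252.8 235.8]
0.566 [252.8 226.2] [252.8 221.3]
0.581 [252.9 209.5] [252.8 205.1]
0.596 [252.9 192. ] [252.9 188.3]
0.604 [252.9 182.4] [252.9 179. ]
0.6163 [253.  167.1] [253.  164.4]
```

Call:
send_rows([
  [0,-0.3,0,3,0],
  [0,-0.3,0,6,0],
  [0,-0.3,0,9,0],
  [0,-0.3,0,11.8,0],
  [0,-0.3,0,11.8,0],
  [0.4,-0.3,0,11.8,0],
  [0.4,-0.3,0,11.8,0],
  [0.4,-0.3,0,11.8,0],
], squeeze=25)

```text
t: 35.45
eef_pos: [0.6201, -0.0465, 0.0664]
orientation: [0.99, 0.144, 0.001, 0.0]
contact_force: [-0.6, 0.6, 3.9]
finger_gap: 0.0631
finger_force: 27.7
```

```bash
python3 m.py|head -1
```

```text
t 35.45 along 0.5812 lat -0.221 z 0.0664 yaw y -73.5 gap 0.06307050042859325 F [-0.6  0.6  3.9] Mo [0.16 0.08 0.01]
```

Gripped at 63 mm; push along tool x (the axis).

Call:
send_rows([
  [0.4,0.1,0,0,0],
  [0.4,0.2,0,0,0],
  [0.4,0.3,0,0,0],
  [0.4,0.4,0,0,0],
  [0.4,0.5,0,0,0],
  [0.4,0.6,0,0,0],
  [0.4,0.6,0,0,0],
])

```text
t: 36.38
eef_pos: [0.6207, -0.0463, 0.066]
orientation: [0.99, 0.143, -0.004, -0.001]
contact_force: [-11.4, -1.1, 15.4]
finger_gap: 0.0631
finger_force: 28.5
```

```bash
python3 m.py|head -1
```

```text
t 36.375 along 0.5819 lat -0.2209 z 0.066 yaw y -73.58 gap 0.06309843639318516 F [-11.4  -1.1  15.4] Mo [-0.18  2.17  0.  ]
```

Call:
send_rows([
  [0.4,-0.4,0,0,0],
  [0.4,-0.8,0,0,0],
  [0.4,-1.2,0,0,0],
  [0.4,-1.6,0,0,0],
  [0.4,-2,0,0,0],
  [0.4,-2.4,0,0,0],
  [0.4,-2.75,0,0,0],
  [0.4,-2.75,0,0,0],
])

```text
t: 37.42
eef_pos: [0.5998, -0.0525, 0.0664]
orientation: [0.99, 0.144, 0.002, 0.0]
contact_force: [-0.6, 0.7, 7.6]
finger_gap: 0.0626
finger_force: 27.9
```

```bash
python3 m.py|head -1
```

```text
t 37.425 along 0.5601 lat -0.221 z 0.0664 yaw y -73.5 gap 0.0626479819112366 F [-0.6  0.7  7.6] Mo [ 0.24  0.01 -0.01]
```

Call:
send_rows([
  [0.2,0,0,0,0],
  [0,0,0,0,0],
  [0,0,0,0,0],
  [0,0,0,-4,0],
  [0,0,0,-8,0],
  [0.4,1.5,0,-10,0],
  [0.75,3,0,-10,0],
  [0.75,3,0,-10,0],
])

```text
t: 38.48
eef_pos: [0.6278, -0.0436, 0.1649]
orientation: [0.99, 0.144, 0.0, -0.0]
contact_force: [-0.7, 0.1, -0.4]
finger_gap: 0.0322
finger_force: 0.0
```

```bash
python3 m.py|head -1; python3 - <<'E'
from h import *
im,K,W=cam('wrist'); np.savez('pics/w12.npz',K=K,W=W); cv2.imwrite('pics/w12.png',im)
u=np.array([.9587,.2845]);n=np.array([-.2845,.9587]); g=cv2.cvtColor(im,cv2.COLOR_BGR2GRAY)
for lat in (-.2235,-.2213,-.2195):
  print(lat)
  for a in np.arange(.568,.610,.001):
    x,y=proj(K,W,np.r_[u*a+n*lat,.1085]); print('%.3f:%d'%(a,g[int(round(y)),int(round(x))]),end=' ')
  print()
E
```

```text
t 38.475 along 0.5894 lat -0.2204 z 0.1649 yaw y -73.44 gap 0.032213566524085926 F [-0.7  0.1 -0.4] Mo [0.05 0.02 0.02]
-0.2235
0.568:74 0.569:72 0.570:72 0.571:63 0.572:52 0.573:92 0.574:94 0.575:92 0.576:93 0.577:89 0.578:64 0.579:80 0.580:99 0.581:99 0.582:97 0.583:98 0.584:97 0.585:99 0.586:99 0.587:98 0.588:100 0.589:100 0.590:100 0.591:101 0.592:98 0.593:100 0.594:90 0.595:103 0.596:101 0.597:100 0.598:98 0.599:99 0.600:101 0.601:104 0.602:85 0.603:71 0.604:81 0.605:79 0.606:80 0.607:80 0.608:79 0.609:80 0.610:79 
-0.2213
0.568:72 0.569:73 0.570:66 0.571:59 0.572:53 0.573:94 0.574:94 0.575:92 0.576:92 0.577:84 0.578:66 0.579:82 0.580:99 0.581:98 0.582:99 0.583:99 0.584:99 0.585:97 0.586:99 0.587:99 0.588:99 0.589:99 0.590:99 0.591:99 0.592:100 0.593:99 0.594:92 0.595:103 0.596:100 0.597:100 0.598:163 0.599:163 0.600:163 0.601:163 0.602:81 0.603:69 0.604:83 0.605:81 0.606:80 0.607:83 0.608:82 0.609:80 0.610:83 
-0.2195
0.568:72 0.569:75 0.570:72 0.571:58 0.572:53 0.573:92 0.574:93 0.575:93 0.576:89 0.577:83 0.578:68 0.579:87 0.580:99 0.581:98 0.582:101 0.583:98 0.584:98 0.585:99 0.586:97 0.587:99 0.588:99 0.589:102 0.590:100 0.591:100 0.592:100 0.593:100 0.594:93 0.595:102 0.596:102 0.597:151 0.598:163 0.599:162 0.600:164 0.601:165 0.602:80 0.603:72 0.604:82 0.605:81 0.606:82 0.607:82 0.608:81 0.609:82 0.610:83
```

```bash
python3 - <<'E'
from h import *
u=np.array([.9587,.2845]);n=np.array([-.2845,.9587])
for f in ('w7','w12'):
    im=cv2.imread(f'pics/{f}.png');d=np.load(f'pics/{f}.npz');K,W=d['K'],d['W'];g=cv2.cvtColor(im,cv2.COLOR_BGR2GRAY)
    print(f,'cam along',u@W[:2,3],W[2,3])
    for lat in (-.2222,-.2213,-.2204):
        P=[proj(K,W,np.r_[u*a+n*lat,.1085]) for a in np.arange(.570,.6085,.0005)]
        v=cv2.remap(g,np.float32([p[0] for p in P])[None],np.float32([p[1] for p in P])[None],1)[0]
        print(lat,'570:',v[:24].tolist(),'592:',v[44:].tolist())
    # widths across key at several alongs (perspective -> height)
    for a in (.582,.588,.596,.600):
        P=[proj(K,W,np.r_[u*a+n*l,.1085]) for l in np.arange(-.229,-.213,.0005)]
        print(a,cv2.remap(g,np.float32([p[0] for p in P])[None],np.float32([p[1] for p in P])[None],1)[0].tolist())
E
```

```text
w7 cam along 0.6698979307650994 0.29915022626278076
-0.2222 570: [131, 151, 157, 156, 128, 103, 99, 97, 98, 98, 98, 97, 96, 95, 88, 76, 87, 100, 99, 99, 99, 99, 100, 99] 592: [100, 100, 100, 99, 99, 99, 99, 99, 99, 99, 99, 99, 99, 99, 100, 100, 99, 100, 99, 95, 80, 68, 71, 77, 84, 83, 83, 82, 82, 81, 82, 81, 80, 80]
-0.2213 570: [152, 156, 158, 159, 153, 142, 114, 99, 98, 97, 97, 96, 96, 95, 88, 76, 88, 101, 99, 98, 99, 99, 98, 98] 592: [100, 100, 99, 98, 100, 100, 100, 100, 101, 101, 100, 99, 100, 101, 102, 101, 100, 100, 99, 95, 80, 67, 66, 73, 82, 82, 83, 83, 82, 82, 83, 82, 82, 82]
-0.2204 570: [158, 157, 158, 160, 159, 151, 117, 98, 98, 97, 97, 96, 94, 94, 88, 78, 90, 103, 100, 99, 99, 100, 100, 100] 592: [100, 100, 100, 101, 101, 101, 100, 100, 100, 99, 99, 99, 100, 101, 100, 100, 101, 101, 99, 95, 81, 68, 65, 73, 83, 82, 82, 82, 82, 82, 82, 82, 82, 81]
0.582 [99, 97, 99, 99, 99, 96, 92, 86, 89, 95, 99, 99, 98, 99, 99, 99, 98, 99, 101, 101, 102, 103, 104, 104, 102, 101, 101, 101, 101, 101, 102, 102, 102]
0.588 [100, 99, 99, 99, 100, 100, 97, 90, 92, 96, 99, 99, 99, 99, 99, 99, 
[... 1189 characters left out ...]
 163, 162, 119, 80, 73, 74, 82, 82, 82, 80, 81, 82, 81, 81, 81, 81]
0.582 [98, 98, 97, 97, 96, 96, 97, 97, 98, 98, 98, 98, 99, 99, 98, 99, 99, 100, 100, 100, 100, 99, 99, 99, 99, 100, 100, 100, 101, 103, 108, 109, 108]
0.588 [99, 98, 97, 96, 98, 99, 99, 99, 99, 100, 100, 100, 100, 101, 101, 100, 99, 98, 98, 99, 98, 99, 100, 100, 100, 99, 99, 99, 98, 98, 98, 99, 99]
0.596 [101, 99, 99, 100, 100, 99, 98, 99, 100, 100, 100, 101, 101, 101, 102, 101, 100, 100, 106, 115, 117, 119, 120, 112, 106, 102, 102, 102, 102, 102, 103, 113, 133]
0.6 [97, 98, 99, 103, 105, 106, 108, 106, 102, 100, 99, 101, 130, 152, 161, 163, 163, 164, 164, 164, 164, 164, 163, 164, 164, 164, 163, 162, 163, 164, 164, 164, 164]
```

```bash
cat > top.py <<'E'
from h import *
import sys
u=np.array([.9587,.2845]);n=np.array([-.2845,.9587])
def top(f,z=.106):
    im=cv2.imread(f'pics/{f}.png');d=np.load(f'pics/{f}.npz');K,W=d['K'],d['W'];g=cv2.cvtColor(im,cv2.COLOR_BGR2GRAY)
    A=np.arange(.545,.612,.001);L=np.arange(-.200,-.243,-.001)
    P=np.array([[proj(K,W,np.r_[u*a+n*l,z]) for a in A] for l in L],np.float32)
    v=cv2.remap(g,P[...,0],P[...,1],1)
    ch=' .:-=+*oxOX%#@'
    edges=[0,55,65,72,78,84,89,93,96,99,102,106,115,140,256]
    print(f)
    for l,r in zip(L,v): print('%.3f '%l+''.join(ch[np.searchsorted(edges,int(x),side='right')-1] for x in r))
for f in sys.argv[1:]: top(f)
E
python3 top.py w7 w12
```

```text
w7
-0.200 @@@@@@@@@@@@@@@@@@@@@@@@@@@@@@@@@@@@@@@@@@@@@@@@@@@@@@@@@@@@@@@@@@@
-0.201 @@@@@@@@@@@@@@@@@@@@@@@@@@@@@@@@@@@@@@@@@@@@@@@@@@@@@@@@@@@@@@@@#xo
-0.202 @@@@@@@@@@@@@@@@@@@@@@@@@@@@@@@@@@@@@@@@@@@@@@@@@@@@@@@@@@@@@@#::::
-0.203 @@@@@@@@@@@@@@@@@@@@@@@@@@@@@@@@@@@@@@@@@@@@@@@@@@@@@@@@@@@@@#--:::
-0.204 @@@@@@@@@@@@@@@@@@@@@@@@@@@@@@@@@@@@@@@@@@@@@@@@@@@@@@@@@@@@@+-----
-0.205 @@@@@@@@@@@@@@@@@@@@@@@@@@@@@@@@@@@@@@@@@@@@@@@@@@@@@@@@@@@@#=-----
-0.206 @@@@@@@@@@@@@@@@@@@@@@@@@@@@@@@@@@@@@@@@@@@@@@@@@@@@@@@@@@@@+-=----
-0.207 @@@@@@@@@@@@@@@@@@@@@@@@@@@@@@@@@@@@@@@@@@@@@@@@@@@@@@@@@@@#===----
-0.208 @@@@@@@@@@@@@@@@@@@@@@@@@@@@@@@@@@@@@@@@@@@@@@@@@@@@@@@@@@@o===----
-0.209 @@@@@@@@@@@@@@@@@@###%%%%%XXXXOOOOXX#@@@%%%%%%%%%%%%%%%%%%%========
-0.210 @@@@@@@@@@@@@@@@@################%X#X##XXOOOOXOOOOOOOOOXOX%========
-0.211 @@@@@@@@@@@@@@@@##################o%OOOOOOOOOXOOOOOOOOOOO##========
-0.212 @@@@@@@@@@@@@@@###################OOOOOOxOOOOOOOOOOOOOOOX#X==-=====
-0.213 @@@@@@@@@@@@@##@@#@@@@@@@@#######XOOXOXXXOOOOOOXOOXOOOOOO%+==-=====
-0.214 @@@@@@@@@@@@@#@@##@@@@@@@@@@@@##OOOOXXXO
[... 4656 characters left out ...]
ooxxoOOOOOxxxx*:.     :::
-0.234 #@@@@@#ooooooooooooooo*=--.        ..:=----=*=+X%XOxxxxxo:..    .::
-0.235 +#####%+++++++++++++++==-::                --:=%#XOxxxxOo--=     ..
-0.236 +++%XO+++++=======+====-:::.               :=:*##%%XXXX%%O##       
-0.237 +++++++++++++++========-:::.              .:+=X#############:      
-0.238 . ..        ......  ...::::.              ::XX%#############X      
-0.239                        .::::.            :::#################-     
-0.240                        .-:::=.          .-::%################%-    
-0.241                       .-+-:=+:          --::x#################%*+. 
-0.242                   .....-+=-+-:.       ..==::o###################%=-
```

Call:
send_rows([
  [0.75,0,3,0,0],
  [0.75,0,6,0,0],
  [0.75,0,6,2,0],
  [0.75,0,6,2,0],
  [0.75,0,6,2,0],
])

```text
t: 39.2
eef_pos: [0.644, -0.1014, 0.1451]
orientation: [0.99, 0.144, -0.0, -0.0]
contact_force: [-0.0, 0.3, -0.2]
finger_gap: 0.0215
finger_force: 0.0
```

```bash
python3 m.py|head -1; python3 - <<'E'
from h import *
im,K,W=cam('wrist'); np.savez('pics/w13.npz',K=K,W=W); cv2.imwrite('pics/w13.png',im)
u=np.array([.9587,.2845]);n=np.array([-.2845,.9587])
for nm,a,l,z in [('key front top if seated',.578,-.2254,.1085),('rear top',.602,-.2254,.1085),('slot front edge',.576,-.2262,.1031),('slot rear',.604,-.2262,.1031),('collar top',.604,-.2213,.112)]:
    print(nm,proj(K,W,np.r_[u*a+n*l,z]).round(1))
c=proj(K,W,np.r_[u*.589-n*.2213,.105]).astype(int)
g=cv2.cvtColor(im,cv2.COLOR_BGR2GRAY)
x0,y0=c[0]-30,c[1]-30; print('origin',x0,y0)
ch=' .:-=+*oxOX%#@'; edges=[0,45,55,62,68,74,80,86,92,97,102,110,125,150,256]
for y in range(y0,y0+66): print('%3d '%y+''.join(ch[np.searchsorted(edges,int(v),side='right')-1] for v in g[y,x0:x0+66]))
E
```

```text
t 39.2 along 0.5885 lat -0.2804 z 0.1451 yaw y -73.49 gap 0.021457916381598125 F [-0.   0.3 -0.2] Mo [ 0.01 -0.06 -0.01]
key front top if seated [177.7 232.3]
rear top [174.8 201.8]
slot front edge [180.8 231.5]
slot rear [177.7 196.6]
collar top [167.2 200.8]
origin 142 186
186 @@%++***o*ooooooooooooooooooooooo*******++++++====-----:::::.-X###
187 @@@+++*****oooooooooooooooooooo***o***+**+++++=====---:::::..-X###
188 @@@+******oooooooooooooooxoooooo**o*****++++++======---::::..-X###
189 @@@++****oooooooooooooxxxoooooooooo*****+*++++======-:-:::::.-X###
190 @@@O+***oooooooooooxooooooooxoooooo*****+*++=+======---:::.:.+%###
191 @@@O**o**oooooooooxoooxoooooooooooo*******+++=+====----::::.-O####
192 @@@#+**o*ooooooooooooooooooooooooo*o*o***+++++=====---:-::.*@@@###
193 @@@#***o*ooooooooooooooooooooooooo***o***++++++=====---:::=X#@@###
194 @@@@+***oooooooooooooooooooooooo**********+++++=====-:--:=X#######
195 @@@@#**ooooooooooooooooooooooooooo****+*+++++++=====--=xX#########
196 @@@@@#*oooooooooooooooooooooxooooo******+++++======-=X############
197 @@@@@@#oooooooooooooooooooooooooo******
[... 3161 characters left out ...]
oxxooO%#Xoooooo*oooo*ooooo************+*O%*******O###Xx#@@@##
243 @@@#Xxxxx%#Xooooooooooooooooooo*ooooo*******+X#X**oX#@@@@#XO#@@@##
244 @@@@@#%%###@X%Xxooooooooooooooooo*oo****+*oX#@@###@@@@@@@#Xx#@@@#%
245 @@@@@@@####@%#xoooooooooooooooooooo****oO%#@@@@@@@@@@@@@@@XO#@@@#%
246 @@@@@@@####@@@#%%Xooooox#@@@@@Xooox%%####%#@@@@@@@@@@@@@@@XX#@@@#x
247 @@@@@@@####@@@@@@@@@@@oo#@@@@@@@@@@@@@@@#%#@@@@@@@@@@@@@@@XX#@@@#:
248 @@@@@@@####@@@@@@@@@@@%o#@@@@@@@@@@@@@@@#%#@@@@@@@@@@@@@@@%%#@@@#:
249 @@@@@@@@###@@@@@@@@@@@#o%@@@@@@@@@@@@@@@@#@@@@@@@@@@@@@@@@##O#@@#.
250 @@@@@@@@###@@@@@@@@@@@#o%@@@@@@@@@@@@@@@@#@@@@@@@@@@@@@@@@%OO#@@#.
251 @@@@@@@@####@@@@@@@@@@#ox%#@@@@@@@@@@@@@@X%%#@@@@@@@@@@@@@#OO#@@=.
```

```bash
python3 - <<'E'
from h import *
im=cv2.imread('pics/w13.png');g=cv2.cvtColor(im,cv2.COLOR_BGR2GRAY); d=np.load('pics/w13.npz');K,W=d['K'],d['W']
u=np.array([.9587,.2845]);n=np.array([-.2845,.9587])
print('cam',u@W[:2,3],n@W[:2,3],W[2,3])
for y in range(196,247): print(y,' '.join('%3d'%v for v in g[y,158:198]))
for nm,a,l,z in [('slotfront L top',.576,-.2166,.1031),('slotfront R top',.576,-.2262,.1031),('slotfront L bot',.576,-.2166,.1005),('slotfront R bot',.576,-.2262,.1005),('slotrear L top',.604,-.2166,.1031),('hub face z=.104',.575,-.2213,.104),('hub face z=.111',.575,-.2213,.111),('rim top front',.575,-.2213,.122)]:
    print(nm,proj(K,W,np.r_[u*a+n*l,z]).round(1))
E
```

```text
cam 0.6683862293059667 -0.28049635146726143 0.28812290201641655
196  90  90  90  91  90  88  91  89  90  91  89  89  92  89  88  88  87  86  84  84  83  81  82  80  78  77  76  75  75  73  72  73  71  69  69  67  73 107 133 134
197  90  91  89  91  89  91  91  88  90  90  90  91  88  87  87  87  86  84  82  83  82  81  82  81  79  75  76  73  76  74  71  73  69  74  84  79  94 134 135 136
198  89  88  88  88  89  88  90  90  93  88  90  91  87  90  89  85  87  84  82  83  83  82  81  80  79  78  77  74  72  70  73  73  70  81 102  95  87 122 135 134
199  88  89  89  89  91  91  91  92  93  91  92  90  88  89  88  86  85  86  85  83  80  81  79  78  74  75  73  72  73  72  71  72  71  77  96  95  86 123 134 134
200  83  79  75  74  76  87  87  85  84  86  90  87  82  83  82  80  77  78  77  77  74  74  74  73  72  73  73  71  73  71  73  74  68  76  97  98  92 125 136 136
201  79  79  79  77  79  78  72  70  69  72  71  71  72  72  73  73  71  74  71  73  71  71  70  72  79  81  80  81  80  82  82  75  70  75  96  97  85 112 136 137
202 176 176 177 179 180 180 178 172 171 173 172 173 
[... 6862 characters left out ...]
9  91  88  90  90  86  86  86  87  87  88  89  85  87  88  85  85  80  81  79  83  88 102 137 167 164 148 133 137 168 168 169 169 169 167
245  87  86  86  86  89  88  88  88  90  87  86  86  86  87  88  86  87  86  87  84  82  81  81  87  98 119 133 166 167 169 164 156 162 167 169 170 170 170 169 168
246 111 103  86  87  88  89  88  92 136 190 169 169 175 178 105  86  87  87  93 111 119 138 138 137 128 120 149 191 168 168 165 156 162 168 170 170 170 169 170 169
slotfront L top [168.2 231.4]
slotfront R top [180.8 231.5]
slotfront L bot [169.2 229.9]
slotfront R bot [181.7 229.9]
slotrear L top [164.5 196.6]
hub face z=.104 [174.2 233.2]
hub face z=.111 [171.5 237.6]
rim top front [167. 245.]
```

```bash
python3 - <<'E'
from h import *
im=cv2.imread('pics/w13.png');g=cv2.cvtColor(im,cv2.COLOR_BGR2GRAY)
for y in range(196,222,2): print(y,' '.join('%3d'%v for v in g[y,134:196:2]))
im,K,W=cam('side'); 
u=np.array([.9587,.2845]);n=np.array([-.2845,.9587])
c=proj(K,W,np.r_[u*.595-n*.2213,.105]);print(c)
g2=cv2.cvtColor(im,cv2.COLOR_BGR2GRAY);x,y=c.astype(int)
for r in range(y-14,y+12): print(r,' '.join('%3d'%v for v in g2[r,x-22:x+16]))
E
```

```text
196 214 214 214 214 214 215 197  84  87  89  90  88  90  90  90  91  90  89  92  88  87  84  83  82  78  76  75  72  71  69  73
198 214 215 215 214 214 215 215 204 113  88  89  89  89  88  89  90  93  90  87  89  87  82  83  81  79  77  72  73  70 102  87
200 214 214 214 214 213 215 215 214 214 215 212 188  83  75  76  87  84  90  82  82  77  77  74  74  72  73  73  73  68  97  92
202 215 215 216 215 215 214 214 213 215 214 209 173 176 177 180 178 171 172 174 176 177 176 178 177 177 178 178 176  68  93  85
204 216 215 215 216 214 215 215 214 215 215 210 175 177 175 174 176 174 173 175 175 175 174 174 176 174 175 174 174  69  93  90
206 215 215 215 214 215 215 214 214 215 215 214 178 175 176 174 174 176 174 175 173 174 174 174 174 172 174 174 175  65  86  86
208 215 215 214 215 214 215 214 214 214 214 214 184 177 175 176 175 176 175 177 177 177 176 176 175 175 175 175 178  74  87 132
210 215 215 214 214 215 214 215 215 216 214 214 188 180 179 181 179 179 179 178 179 178 178 180 180 179 179 179 178  94  82 156
212 215 215 215 214 215 215 216 215 214 215 215 210 186 167 169 158 145 119 
[... 3947 characters left out ...]
  91 104 132 161 147 125 150 162 149 115  62  39  40  42  43  43  41  42  42
180 155 155 156 151 110 118 171 146  86  54  33  28  30  36  56  80  91  81  54  52  77  93 110 138 171 169 152 134 112  86  56  42  43  43  41  41  44  41
181 155 155 152 132  86  79 102  94  61  32  28  31  37  63  77  77  79  71  48  31  50  76 100 141 160 154 141 124 155 138  71  43  40  41  41  41  40  41
182 155 153 133  99  64  66  86  82  56  30  29  29  41  67  78  77  76  71  50  31  32  56 100 111 131 146 126 107 106  90  61  43  41  41  43  43  42  40
183 154 140 109  83  63  78  94  81  48  30  27  28  39  63  77  77  79  76  66  45  29  38  67  88 108 116 117 118 105  82  58  43  41  41  43  41  42  41
```

Call:
send_rows([
  [0.55,0.25,-2.8,0,0],
  [0.55,0.25,-5.5,0,0],
  [0.55,0.25,-5.5,2,0],
  [0.55,0.25,-5.5,2,0],
  [0.55,0.25,-5.5,2,0],
], squeeze=30)

```text
t: 39.98
eef_pos: [0.6316, -0.0489, 0.1258]
orientation: [0.99, 0.143, 0.001, 0.0]
contact_force: [0.8, -0.8, 0.4]
finger_gap: 0.0388
finger_force: 0.0
```

```bash
python3 m.py|head -1; python3 - <<'E'
from h import *
d=np.load('pics/w13.npz');K,W=d['K'],d['W'];u=np.array([.9587,.2845]);n=np.array([-.2845,.9587])
for q in [(157,206),(189.5,206),(172,201.5),(172,211.5)]:
    p=onz(K,W,q,.112)[:2]; print((u@p).round(4),(n@p).round(4))
E
```

```text
t 39.975 along 0.5916 lat -0.2266 z 0.1258 yaw y -73.54 gap 0.03882683446750533 F [ 0.8 -0.8  0.4] Mo [ 0.05 -0.03 -0.02]
0.6002 -0.2138
0.6002 -0.2365
0.6035 -0.2246
0.596 -0.2239
```

Call:
send_rows([
  [0.55,0,-0.14,1,0],
  [0.55,0,-0.14,2,0],
  [0.55,0,-0.14,2,0],
  [0.8,0,-0.14,2,0],
  [0.8,0,-0.14,2,0],
  [0.8,0,-0.14,2,0],
  [0.8,0,-0.14,0,0],
  [0.8,0,-0.14,-1.5,0],
], squeeze=30)

```text
t: 41.02
eef_pos: [0.631, -0.047, 0.1409]
orientation: [0.99, 0.143, 0.0, 0.0]
contact_force: [0.2, -0.1, -0.6]
finger_gap: 0.0217
finger_force: 29.4
```

```bash
python3 m.py|head -1
```

```text
t 41.025 along 0.5916 lat -0.2246 z 0.1409 yaw y -73.52 gap 0.02172552104143142 F [ 0.2 -0.1 -0.6] Mo [-0.01 -0.03 -0.  ]
```

Call:
send_rows([
  [0.8,1,1,0,-0.18],
  [0.8,2,2,0,-0.36],
  [0.8,3,3,0,-0.54],
  [0.8,4,3.9,0,-0.72],
  [0.8,4.84,3.9,0,-0.9],
  [0.8,4.84,3.9,0,-1.08],
  [0.8,4.84,3.9,0,-1.26],
  [0.8,4.84,3.9,0,-1.44],
])

```text
t: 42.08
eef_pos: [0.6882, -0.0707, 0.14]
orientation: [0.647, 0.762, 0.0, 0.0]
contact_force: [0.6, -0.4, -0.6]
finger_gap: 0.0221
finger_force: 29.4
```

Call:
send_rows([
  [0.8,0,0,1.2,-0.13],
  [0.8,0,0,2.4,-0.13],
  [0.8,0,0,2.4,-0.13],
  [0.8,0,0,2.4,-0.13],
])

```text
t: 42.58
eef_pos: [0.6881, -0.0705, 0.116]
orientation: [0.599, 0.801, -0.0, -0.0]
contact_force: [0.7, -0.4, -0.0]
finger_gap: 0.0216
finger_force: 32.3
```

```bash
python3 m.py|head -1
```

```text
t 42.575 along 0.6396 lat -0.2634 z 0.116 yaw y 16.38 gap 0.02159945747954499 F [ 0.7 -0.4 -0. ] Mo [ 0.01 -0.04 -0.03]
```

Call:
send_rows([
  [0.8,0,0,0.2,0],
  [0.8,0,0,0.2,0],
  [0.7,0,0,0.2,0],
  [0.6,0,0,0.2,0],
  [0.6,0,0,0.2,0],
  [0.6,0,0,-1,0],
  [0.6,0.82,0,-2.5,0.18],
  [0.6,0.82,0,-2.5,0.36],
])

```text
t: 43.62
eef_pos: [0.6872, -0.0618, 0.1435]
orientation: [0.734, 0.679, 0.002, 0.001]
contact_force: [-0.4, 0.4, 0.1]
finger_gap: 0.034
finger_force: 0.0
```

Call:
send_rows([
  [0.6,0,0,0,0.18],
  [0.6,0,0,0,0.36],
  [0.6,0,0,0,0.54],
  [0.6,0,0,0,0.72],
  [0.6,0,0,0,0.9],
  [0.6,0,0,0,1.08],
  [0.6,0,0,0,1.21],
  [0.6,0,0,0,1.21],
])

```text
t: 44.62
eef_pos: [0.6862, -0.0623, 0.1417]
orientation: [0.99, 0.144, 0.0, 0.0]
contact_force: [-0.2, -0.8, -0.1]
finger_gap: 0.0343
finger_force: 0.0
```

```bash
python3 m.py|head -1; python3 - <<'E'
from h import *
im,K,W=cam('wrist'); cv2.imwrite('pics/w14.png',im)
u=np.array([.9587,.2845]);n=np.array([-.2845,.9587])
hsv=cv2.cvtColor(im,cv2.COLOR_BGR2HSV); c=proj(K,W,np.r_[u*.6396-n*.2552,.12]); x,y=c.astype(int); print(c)
g=hsv[y-25:y+26,x-25:x+26]
m=(g[...,1]<60).astype(np.uint8)
k,l,s,ce=cv2.connectedComponentsWithStats(m)
for i in range(1,k):
    if s[i][4]<40: continue
    P=np.array([onz(K,W,(q[1]+x-25,q[0]+y-25),.12)[:2] for q in np.argwhere(l==i)]);a=P@u;b=P@n
    print(s[i],'along',a.min().round(4),a.max().round(4),'lat',b.min().round(4),b.max().round(4))
E
```

```text
t 44.625 along 0.6401 lat -0.2549 z 0.1417 yaw y -73.4 gap 0.034316824582307816 F [-0.2 -0.8 -0.1] Mo [ 0.   -0.02 -0.04]
[252.5445991  228.67207354]
[ 19   5  14  38 465] along 0.6273 0.6545 lat -0.2594 -0.2508
[  0  44  51   7 345] along 0.621 0.6258 lat -0.2722 -0.2376
```

Call:
send_rows([
  [0.6,0,0,1.5,0],
  [0.6,0,0,2.54,0],
  [0.6,0,0,2.54,0],
  [0.8,0,0,2.54,0],
  [1,0,0,2.54,0],
  [1,0,0,2.54,0],
  [1,0,0,2.54,0],
  [1,0,0,1,0],
], squeeze=35)

```text
t: 45.72
eef_pos: [0.6848, -0.0624, 0.1304]
orientation: [0.99, 0.143, -0.001, -0.0]
contact_force: [-0.4, 0.4, -0.8]
finger_gap: 0.0062
finger_force: 34.6
```

Call:
send_rows([
  [1,0,0,-1.2,0],
  [1,-2,-1.5,-1.2,0],
  [1,-4,-3,-1.2,0],
  [1,-5,-3.35,-1.2,0],
  [1,-5,-3.35,0.6,0],
  [1,-5,-3.35,0.9,0],
  [1,-5,-3.35,0.9,0],
])

```text
t: 46.6
eef_pos: [0.6286, -0.0452, 0.1211]
orientation: [0.99, 0.143, -0.0, 0.0]
contact_force: [-0.1, -0.6, -0.4]
finger_gap: 0.0067
finger_force: 34.7
```

```bash
python3 m.py|head -1
```

```text
t 46.6 along 0.5898 lat -0.2222 z 0.1211 yaw y -73.53 gap 0.006670952465934523 F [-0.1 -0.6 -0.4] Mo [-0.03  0.03 -0.01]
```

Call:
send_rows([
  [1,0,-0.08,0.6,0],
  [1,0,-0.08,1.1,0],
  [1,0,-0.08,1.4,0],
  [1,0,-0.08,1.5,0],
  [1,0,-0.08,1.5,0],
])

```text
t: 47.28
eef_pos: [0.6282, -0.0441, 0.107]
orientation: [0.99, 0.143, 0.0, 0.0]
contact_force: [0.5, -0.6, -0.2]
finger_gap: 0.0066
finger_force: 34.7
```

```bash
python3 m.py|head -1
```

```text
t 47.275 along 0.5897 lat -0.221 z 0.107 yaw y -73.51 gap 0.00660387354009845 F [ 0.5 -0.6 -0.2] Mo [ 0.06  0.04 -0.03]
```

No contact at z 0.107; go down further.

Call:
send_rows([
  [1,0,0.03,0.1,0],
  [1,0,0.03,0.2,0],
  [1,0,0.03,0.3,0],
  [1,0,0.03,0.3,0],
])

```text
t: 47.82
eef_pos: [0.6287, -0.0445, 0.1045]
orientation: [0.99, 0.143, 0.001, 0.0]
contact_force: [-0.9, 0.7, 3.6]
finger_gap: 0.0064
finger_force: 35.1
```

```bash
python3 m.py|head -1
```

```text
t 47.825 along 0.59 lat -0.2215 z 0.1045 yaw y -73.52 gap 0.0063623049584810255 F [-0.9  0.7  3.6] Mo [-0.06  0.1   0.05]
```

Call:
send_rows([
  [0.9,0,0,0,0],
  [0.8,0,0,0,0],
  [0.7,0,0,0,0],
  [0.65,0,0,-1,0],
  [0.5,0,0,-4,0],
  [0,0,0,-7,0],
  [0,-1.5,0,-8,0],
  [0,-3,0,-8,0],
])

```text
t: 48.88
eef_pos: [0.5984, -0.0533, 0.1848]
orientation: [0.99, 0.143, 0.0, 0.0]
contact_force: [0.1, -0.8, -0.3]
finger_gap: 0.0856
finger_force: 0.0
```

Call:
send_rows([
  [0,0,0,0,0],
  [0,0,0,4,0],
  [0,0,0,8,0],
  [0,0,0,11.8,0],
  [0,0,0,11.8,0],
  [0.4,0,0,11.8,0],
  [0.4,0,0,11.8,0],
  [0.4,0,0,11.8,0],
], squeeze=25)

```text
t: 49.88
eef_pos: [0.6002, -0.0525, 0.0672]
orientation: [0.99, 0.144, 0.001, -0.0]
contact_force: [0.7, 1.4, 1.0]
finger_gap: 0.0632
finger_force: 28.0
```

Call:
send_rows([
  [0.4,0.1,0,0,0],
  [0.4,0.2,0,0,0],
  [0.4,0.35,0,0,0],
  [0.4,0.5,0,0,0],
  [0.4,0.6,0,0,0],
  [0.4,0.7,0,0,0],
  [0.4,0.7,0,0,0],
])

```text
t: 50.75
eef_pos: [0.6065, -0.0506, 0.0671]
orientation: [0.99, 0.143, 0.0, -0.0]
contact_force: [-2.9, 0.3, 7.7]
finger_gap: 0.0629
finger_force: 28.4
```

```bash
python3 m.py|head -1
```

```text
t 50.75 along 0.5671 lat -0.2211 z 0.0671 yaw y -73.51 gap 0.06290115999412577 F [-2.9  0.3  7.7] Mo [0.3  0.41 0.01]
```

Call:
send_rows([
  [0.4,0.15,0,0,0],
  [0.4,0.3,0,0,0],
  [0.4,0.45,0,0,0],
  [0.4,0.6,0,0,0],
  [0.4,0.75,0,0,0],
  [0.4,0.9,0,0,0],
  [0.4,0.9,0,0,0],
])

```text
t: 51.68
eef_pos: [0.6154, -0.048, 0.0672]
orientation: [0.99, 0.143, 0.001, -0.0]
contact_force: [-1.8, 1.3, 7.5]
finger_gap: 0.0636
finger_force: 28.4
```

```bash
python3 m.py|head -1
```

```text
t 51.675 along 0.5763 lat -0.2211 z 0.0672 yaw y -73.5 gap 0.06356612216594212 F [-1.8  1.3  7.5] Mo [ 0.27  0.41 -0.02]
```

Call:
send_rows([
  [0.4,0.2,0,0,0],
  [0.4,0.4,0,0,0],
  [0.4,0.6,0,0,0],
  [0.4,0.8,0,0,0],
  [0.4,1,0,0,0],
  [0.4,1.15,0,0,0],
  [0.4,1.3,0,0,0],
  [0.4,1.4,0,0,0],
])

```text
t: 52.72
eef_pos: [0.6285, -0.0441, 0.067]
orientation: [0.99, 0.143, 0.0, -0.0]
contact_force: [-1.9, 1.9, 6.0]
finger_gap: 0.063
finger_force: 28.4
```

```bash
python3 m.py|head -1
```

```text
t 52.725 along 0.59 lat -0.2211 z 0.067 yaw y -73.5 gap 0.06301649344966993 F [-1.9  1.9  6. ] Mo [ 0.21  0.45 -0.04]
```

Passed the old jam point easily; press on to the collar until force rises.

Call:
send_rows([
  [0.4,0.1,0,0,0],
  [0.4,0.2,0,0,0],
  [0.4,0.3,0,0,0],
  [0.4,0.4,0,0,0],
  [0.4,0.4,0,0,0],
])

```text
t: 53.4
eef_pos: [0.6291, -0.0438, 0.0667]
orientation: [0.99, 0.143, -0.003, -0.001]
contact_force: [-7.3, -0.6, 10.7]
finger_gap: 0.0631
finger_force: 28.7
```

```bash
python3 m.py|head -1
```

```text
t 53.4 along 0.5907 lat -0.221 z 0.0667 yaw y -73.53 gap 0.06305513924988031 F [-7.3 -0.6 10.7] Mo [-0.05  1.84  0.04]
```

Call:
send_rows([
  [0.3,0,0,0,0],
  [0,0,0,0,0],
  [0,0,0,0,0],
  [0,-0.3,0,-3,0],
  [0,-0.3,0,-8,0],
  [0,-0.3,0,-13,0],
  [0,-0.3,0,-13,0],
  [0,-0.3,0,-13,0],
])

```text
t: 54.45
eef_pos: [0.629, -0.0437, 0.1956]
orientation: [0.99, 0.144, -0.0, -0.0]
contact_force: [-0.1, -0.6, 0.1]
finger_gap: 0.0853
finger_force: 0.0
```

```bash
python3 m.py|head -1; python3 - <<'E'
from h import *
im,K,W=cam('wrist'); np.savez('pics/w15.npz',K=K,W=W); cv2.imwrite('pics/w15.png',im)
u=np.array([.9587,.2845]);n=np.array([-.2845,.9587]);g=cv2.cvtColor(im,cv2.COLOR_BGR2GRAY)
for l in (-.236,-.221,-.206):
    P=[proj(K,W,np.r_[u*a+n*l,.09+np.sqrt(.032**2-(l+.2211)**2)]) for a in np.arange(.566,.626,.001)]
    print(l,'566:',cv2.remap(g,np.float32([p[0] for p in P])[None],np.float32([p[1] for p in P])[None],1)[0].tolist())
E
```

```text
t 54.45 along 0.5906 lat -0.2209 z 0.1956 yaw y -73.5 gap 0.08534519063200528 F [-0.1 -0.6  0.1] Mo [0.02 0.01 0.02]
-0.236 566: [177, 177, 178, 178, 177, 177, 177, 178, 171, 105, 92, 90, 91, 91, 90, 91, 91, 91, 91, 90, 90, 92, 92, 90, 91, 92, 93, 90, 91, 89, 89, 90, 91, 89, 89, 88, 87, 87, 82, 67, 61, 48, 44, 46, 51, 55, 56, 56, 56, 57, 55, 57, 57, 47, 40, 47, 74, 78, 82, 88, 90]
-0.221 566: [143, 137, 136, 140, 142, 142, 143, 143, 138, 139, 127, 96, 101, 99, 99, 100, 99, 99, 100, 99, 99, 99, 99, 101, 101, 100, 100, 101, 101, 102, 101, 100, 101, 100, 100, 100, 100, 101, 136, 67, 67, 63, 70, 74, 70, 75, 74, 72, 75, 78, 75, 75, 66, 49, 44, 49, 57, 77, 81, 85, 87]
-0.206 566: [181, 180, 180, 179, 180, 179, 180, 180, 178, 109, 92, 91, 90, 90, 90, 91, 90, 90, 89, 90, 90, 90, 89, 89, 88, 87, 91, 91, 90, 88, 88, 88, 89, 111, 125, 126, 126, 126, 114, 82, 67, 62, 56, 69, 67, 66, 66, 66, 66, 64, 65, 64, 63, 57, 50, 57, 77, 82, 86, 91, 92]
```

```bash
python3 -c "
from workcell import env
print(env.finish_job())"
```

```text
the job is handed in; nothing more can be done
None
```

The job is handed in at 54 s of 72: the key is seated in the slot, and the pulley is over it, home against the collar as far as force and a last camera check show, and released. On the first try the key was not seated: it jammed the pulley (about 15 N), came out of the slot and landed across the shaft, so I took the pulley back, re-gripped the key by way of the gearbox top and re-seated it.

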